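Pack the lino-cutting kit tray

TASK

Pack the lino-cutting kit into its wooden tray: lay the red-handled gouge on the red cradle and the wooden-handled gouge on the bare-wood cradle, each down between the dowels with its blade in the narrow pair, put the cork sanding block flat into the rectangular well and stand the red ink tin in the round well. The etching needle and the black ink tin belong to the press: leave them where they are.

Things in the scene. Friction and masses are not known exactly. Their poses are not given: they have to be found in the camera images.
- red_gouge: Lino gouge, RED handle. 167 mm long, lying. Origin: at mid-length, 2 mm above what it lies on; y along it to the blade tip, z up. Round handle 22 mm thick from y = -83 to 0, then ferrule and blade (10 mm wide) to y = +83. Grip across the handle at y = -20 mm, where it balances. Seated, its origin is 17 mm above its cradle's origin, y axes alike, blade in the narrow dowels.
- wood_gouge: Lino gouge, bare WOOD handle. 167 mm long, lying. Origin: at mid-length, 2 mm above what it lies on; y along it to the blade tip, z up. Round handle 22 mm thick from y = -83 to 0, then ferrule and blade (10 mm wide) to y = +83. Grip across the handle at y = -20 mm, where it balances. Seated, its origin is 17 mm above its cradle's origin, y axes alike, blade in the narrow dowels.
- cork_block: Brown cork sanding block, 50 (x) x 86 (y) x 26 mm high. Origin: centre of its underside. Grip it across its 50 mm on the upper half, so that the fingertips stay above the well's lip and the tray's rim.
- red_tin: Round ink tin with a DARK RED label and a dark red ink daub on its grey lid, 65 mm in diameter, 46 mm high; the lid stays on. Origin: centre of its underside, z up. Grip it across the diameter on the upper half.
- red_cradle: RED-painted gouge cradle, 66 x 160 mm, fixed on the tray; left or right of its twin (70 mm apart). Origin: centre of underside, 6 mm over the table; y along the tool to its blade end, z up. Handle bar at y = -58 mm, top at z = 16, dowels 30 mm apart inside; blade bar at y = +56, top at z = 21, dowels 18 mm apart. Dowels stand 18 mm above their bar.
- bare_cradle: Gouge cradle of BARE light wood, 66 x 160 mm, fixed on the tray; left or right of its twin (70 mm apart). Origin: centre of underside, 6 mm over the table; y along the tool to its blade end, z up. Handle bar at y = -58 mm, top at z = 16, dowels 30 mm apart inside; blade bar at y = +56, top at z = 21, dowels 18 mm apart. Dowels stand 18 mm above their bar.
- block_well: Rectangular well with felt floor, fixed on the tray; nearer or farther than the round well. Inside 66 (x) x 98 (y) mm, lip 4 mm thick. Origin: centre of its underside, 6 mm above the table; floor 4 mm, lip top 10 mm above the origin. The block lies flat in it, its y along this y (either way round).
- tin_well: Round well with felt floor, fixed on the tray, 110 mm from the other well; inside diameter 82, outside 90 mm. Origin: centre of its underside, 6 mm above the table; floor 4 mm, lip top 10 mm above the origin. The tray carrying all four places is wooden, 250 x 234 mm, rim 16 mm high, and does not move.
- etching_needle: Etching needle: thin black handle with a red end and a steel point, 128 mm long, 10 mm thick. Not of the kit. Origin: underside of its middle, y towards the point. The tall etching press stands at the back of the table between the loose things and the tray, its front at about x = 0.53, its sides at about y = 0.14 and -0.17: carry things round in front of it.
- black_tin: Round ink tin with a BLACK label and a black ink daub on its grey lid, 71 mm in diameter, 38 mm high. Not of the kit. Origin: centre of its underside.

How it is judged (in metres and radians):
At the end, for the whole second after the job is handed in: Each gouge seated on its own cradle, blade in the narrow dowels (10 mm across, 20 along, 4 in height, 0.12 rad); block flat in the rectangular well (12 mm, 0.25 rad); red tin upright in the round well (12 mm); needle and black tin within 25 mm of their start; all released and at rest (x of red_gouge in the frame of red_cradle between -0.01 and 0.01 m and y of red_gouge in the frame of red_cradle between -0.02 and 0.02 m and z of red_gouge in the frame of red_cradle between 0.013 and 0.021 m and angle between the y axis of red_gouge and the y axis of red_cradle, either way round below 0.12 rad and x of wood_gouge in the frame of bare_cradle between -0.01 and 0.01 m and y of wood_gouge in the frame of bare_cradle between -0.02 and 0.02 m and z of wood_gouge in the frame of bare_cradle between 0.013 and 0.021 m and angle between the y axis of wood_gouge and the y axis of bare_cradle, either way round below 0.12 rad and x of cork_block in the frame of block_well between -0.012 and 0.012 m and y of cork_block in the frame of block_well between -0.012 and 0.012 m and z of cork_block in the frame of block_well between 0.001 and 0.007 m and angle between the y axis of cork_block and the y axis of block_well, either way round below 0.25 rad and angle between each of cork_block, red_tin's own z axis and vertical below 0.08 rad and horizontal distance between red_tin and tin_well below 0.012 m and z of red_tin in the frame of tin_well between 0.001 and 0.007 m and linear speed of each of red_gouge, wood_gouge, cork_block, red_tin below 0.02 m/s and distance of each of etching_needle, black_tin from where it was at the start of the episode below 0.025 m); the robot touches nothing.
It fails at once if the etching needle is disturbed (moved more than 25 mm) (distance of etching_needle from where it was at the start of the episode above 0.025 m).
It fails at once if the black ink tin is disturbed (moved more than 25 mm) (distance of black_tin from where it was at the start of the episode above 0.025 m).
It also fails if it takes over 112 s, if anything falls off the work surface, if the arm or the gripper's body presses on something with over 40 N, if the wrist force passes 120 N, or if a joint passes its speed limit or range.

ROBOT

A 7-joint arm with a two-finger parallel gripper is mounted at the origin on a cart in front of the work surface, level with it; the furniture and walls round the work are solid. World frame = base frame: x ahead of the robot, y to its left, z up, the work surface at z = 0. Lengths are in mm, angles in rad, forces in N, time in s.
With the tool pointing down it reaches from about 425 to 925 mm from the base axis. Payload 6.8 kg.
Tool frame: the origin (TCP) lies midway between the tips of the shut fingers; the grasp point (between the pads) lies 19 mm behind it; z points along the fingers, y is the line along which they close (so a half turn about z gives the same grasp; the last joint's range is limited). The gripper opens to 85 mm and grips with 20 to 120 N. Pads are 22 mm wide; open, the fingers measure 114 mm over their backs; the gripper's body (76 mm by 85 mm) begins 54 mm behind the grasp point. The pads swing forward as they close: fully open they stand 13 mm farther back than shut.
Start: joints at [-1.399, 0.477, 0.022, 1.555, -0.011, 1.109, -0.083], TCP at [186.406, 648.769, 196.908] pointing down, gripper open.
Joint ranges: [-2.96, 2.96], [-0.34, 2.1], [-1.41, 1.46], [0.24, 2.44], [-1.37, 4.51], [0.17, 1.92], [-2.96, 2.96]. Speed limits (rad/s): [2.39, 2.39, 3.14, 3.14, 3.14, 3.14, 3.14].

INTERFACE

Orientations are given as a unit quaternion [x, y, z, w].
In Python, from station import robot gives the robot as it stands.
- The arm moves only by the tool play_rows, never from a script. Its argument "deltas" is a list of rows, each a list of 2 entries, a list of its own where there are three numbers: the shift along the world's x, y, z in normalised numbers (1 is 250 mm), then the turn, a rotation vector about the world's x, y, z in parts of the range, where 1.0 means 90 degrees. In form: [[[x, y, z], [wx, wy, wz]], ...]. A call has 1 to 5 rows; each row is the pose to reach, as a shift and turn from the pose commanded when the call began; what a row does not reach only later rows make up. A row lasts 1/10 s, in which the tool goes at most 50 mm and 8.59 degrees, less where a joint would pass 70% of its speed; a pose out of reach is approached as far as the arm can. A shift or turn number past 1, either way, is cut back to 1. A call with a gripper value outside its range is refused whole. "gripper" is the finger opening in mm, from 0 to 85.4, set as the call begins (left out, the last holds). The fingers move at their own pace and stop on an object; "newtons" is the grip in N (left out, the last holds). Time passes only in rows, so rows that repeat a pose let the fingers close. It gives the time, the measured TCP pose, the force, the opening and the grip force at its end, in the units of the state.
- robot.get_state(): the state, without advancing time (a new reading comes with each control period).
- robot.grab_frame(name): name is "side" or "top"; returns a dict with "img" (420x560x3 uint8, red, green, blue), "depth" (420x560 float32, mm along the optical axis (not along the pixel's ray), 0 where there is no reading), "camera_matrix" (3x3 intrinsics, pixels), "k1" (the pictures are not rectified: a ray, as slopes to the right and down, at radius r is drawn at 1 + k1 r^2 times it, then the intrinsics apply), "pose" (4x4, takes a point from camera to world coordinates). Camera axes: x right, y down, z forward; pixel columns grow to the right and rows downward; lengths in mm; the calibration is good to about 2 mm. A picture is of the moment at which its call begins.
- robot.hand_in(): hands the job in; it is judged then, once.
Trained networks look in a picture, given as the dict that the camera call returned (one of the last four; its "shot" number tells which), for a name from the list of things; names that differ only in an ending like _2 or _b are one class to them, and where a whole thing is asked for, a point or a joint stands for the part that bears it (a point fixed in the world has none). Each returns a list of dicts, best first, with "conf" (0 to 1); they miss things now and then, are a little off and sometimes report something else, mostly with a low value. They report only what shows in the picture. A call takes as long as a camera call.
- robot.regions_of(picture, query): "mask" (420x560 bool, what is visible of it) and "point" ([column, row] in pixels, amid what is visible of it).
- robot.landmark_of(picture, query): "point" ([column, row] in pixels: a listed point, or the origin of a listed thing).
The state is a dict: "t": time; "q": joint angles; "qd": joint speeds; "joint_efforts": joint torques, N m; "position": TCP position; "tool_rot": TCP orientation; "contact_force": force on the tool from outside, world axes, zero at the start; "wrist_torque": the same for the moment, N m; "gripper_width": opening from 0.0 (shut) to 1.0 (fully open); "grasp_force": force on a finger pad.
Only numpy, scipy, OpenCV 4.12 (cv2) and the standard library are available. Lean on these libraries where they do the work, as an engineer would, in place of code of your own. Each camera call takes 0.05 s, during which the arm holds its last target. There are 200 camera calls.

## Working session

There is one attempt and no reset: what is moved stays moved. The work goes in short steps, Python scripts to look and compute and a tool call to move; the robot and the scene stay as the last step left them, time stands still between calls to the robot, and variables do not carry over. Pictures are saved under pics/ and viewed, at most 14 in all, crops included, and the job is handed in when it is done.

Besides the shell and the picture viewer there is one more tool, called after "Call:" as a command line: name --argument value ..., lists and objects as JSON in quotes. play_rows: Moves the arm, as the interface text tells. Its arguments: {"type":"object","properties":{"deltas":{"type":"array","items":{"type":"array"}},"gripper":{"type":"number"},"newtons":{"type":"number"}},"required":["deltas"]}

```bash
ls; mkdir -p pics; cat > h.py <<'E'
import numpy as np, cv2
from station import robot
def world(f,pts,depth=None,z=None):
    K=np.array(f["camera_matrix"]);k=f["k1"];T=np.array(f["pose"]);out=[]
    for u,v in pts:
        p=np.array([(u-K[0,2])/K[0,0],(v-K[1,2])/K[1,1]]);s=p.copy()
        for _ in range(20): s=p/(1+k*(s@s))
        r=np.array([s[0],s[1],1.])
        if z is None:
            c,w=int(round(u)),int(round(v)); d=f["depth"][w,c]; out.append(T[:3,:3]@(r*d)+T[:3,3])
        else:
            R=T[:3,:3]@r; out.append(T[:3,3]+R*(z-T[2,3])/R[2])
    return np.array(out)
def cloud(f,mask):
    v,u=np.nonzero(mask&(f["depth"]>0)); return world(f,np.c_[u,v])
def save(f,n): cv2.imwrite("pics/"+n,f["img"][:,:,::-1])
E
python3 - <<'E'
from h import *
np.set_printoptions(precision=1,suppress=True)
s=robot.get_state();print(s)
for c in("top","side"):
    f=robot.grab_frame(c);save(f,c+"0.png");print(c,np.array(f["pose"]))
    for n in "red_gouge wood_gouge cork_block red_tin red_cradle bare_cradle block_well tin_well etching_needle black_tin".split():
        for r in robot.regions_of(f,n)[:2]:
            p=cloud(f,r["mask"])
            if len(p)<5: continue
            top=p[p[:,2]>np.percentile(p[:,2],90)-6]
            m=p[:,:2].mean(0);w,V=np.linalg.eigh(np.cov(p[:,:2].T))
            print(n,round(r["conf"],2),r["point"],len(p),"mean",p.mean(0),"bbox",p.min(0),p.max(0),"ax",V[:,1],2*np.sqrt(w),"top",top.mean(0))
        for l in robot.landmark_of(f,n)[:1]: print("   lm",round(l["conf"],2),np.array(l["point"]),world(f,[l["point"]])[0])
E
```

```text
pics
{'t': 0.0, 'q': array([-1.4,  0.5,  0. ,  1.6, -0. ,  1.1, -0.1]), 'qd': array([-0., -0.,  0.,  0.,  0., -0., -0.]), 'joint_efforts': array([ -0. , -59.6,   1.6, -28.1,   0. ,   0. ,  -0. ]), 'position': array([186.2, 648.1, 195.9]), 'tool_rot': array([ 0.1,  1. , -0. , -0. ]), 'contact_force': array([0.7, 0.3, 0.6]), 'wrist_torque': array([ 0. , -0.1,  0. ]), 'grasp_force': 0.0, 'gripper_width': 1.0005254309723928}
top [[   0.    -1.     0.2  267.5]
 [  -1.    -0.    -0.   -22. ]
 [   0.    -0.2   -1.  1522.4]
 [   0.     0.     0.     1. ]]
red_gouge 0.65 [205.2, 190.2] 201 mean [603.3 201.2  16.3] bbox [542.3 185.    2.7] [704.4 216.8  31.9] ax [-1.  -0.1] [ 9.7 92.1] top [587.7 198.9  19.3]
   lm 0.57 [205.5 184. ] [614.  202.8  19.4]
wood_gouge 0.79 [231.4, 239.8] 221 mean [438.3 102.2  15.1] bbox [374.9  73.9  -3.1] [521.4 137.7  27.5] ax [-0.9 -0.4] [ 9.5 90.2] top [417.3  93.7  19.6]
   lm 0.55 [232.9 234. ] [453.5 108.5  18.4]
cork_block 0.61 [273.4, 233.6] 403 mean [448.7 -14.7  24.8] bbox [416.3 -56.7  -0.3] [481.8  28.7  36.4] ax [-0.4  0.9] [28.5 46.1] top [449.3 -1
[... 3577 characters left out ...]
2.6 -279.9    5.9] [ 478.5 -178.8   19.5] ax [0.3 1. ] [44.6 50.8] top [ 436.1 -226.9   12.2]
   lm 0.84 [319.5 173.1] [ 443.  -213.7   12.6]
etching_needle 0.61 [255.5, 340.0] 186 mean [607.5 334.2   5.5] bbox [572.5 315.6  -2.2] [644.5 350.8   8.8] ax [-0.9  0.4] [ 5.4 42.6] top [607.  334.6   5.7]
   lm 0.64 [245.6 337.1] [626.5 327.5   6.2]
black_tin 0.63 [335.0, 287.5] 1127 mean [451.7 229.6  31.5] bbox [409.1 184.8  -4. ] [485.4 257.1  42.2] ax [0.2 1. ] [36.7 39.1] top [450.5 222.2  38. ]
black_tin 0.42 [338.7, 248.0] 408 mean [430.4 105.8  14.7] bbox [370.7  53.5  -2. ] [522.9 143.1  23.2] ax [-0.9 -0.3] [10.1 86.4] top [416.4 100.6  18. ]
   lm 0.73 [331.7 294.6] [460.9 250.8  30.9]
```

```bash
python3 - <<'E'
from h import *
a=cv2.imread("pics/top0.png")[150:290,130:420]; cv2.imwrite("pics/a.png",cv2.resize(a,(800,386),interpolation=cv2.INTER_CUBIC))
a=cv2.imread("pics/side0.png")[110:400,200:400]; cv2.imwrite("pics/b.png",cv2.resize(a,(413,600),interpolation=cv2.INTER_CUBIC))
E
```

```text
(no output)
```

View pics/a.png

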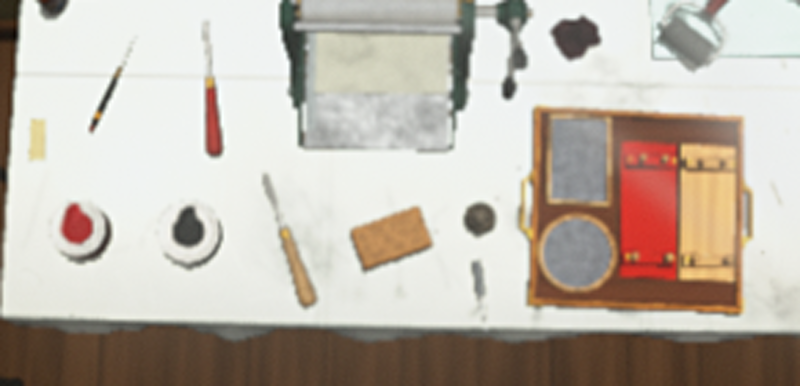

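View pics/b.png

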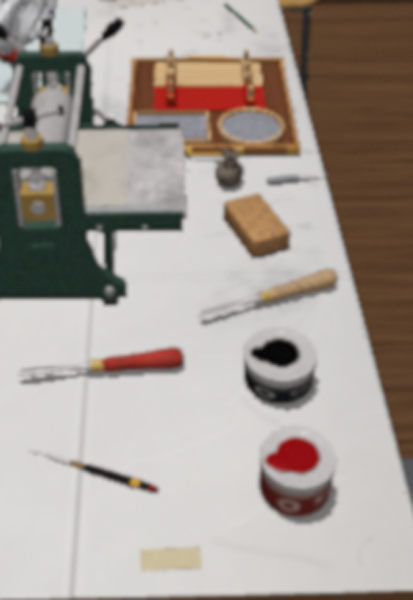

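View pics/side0.png

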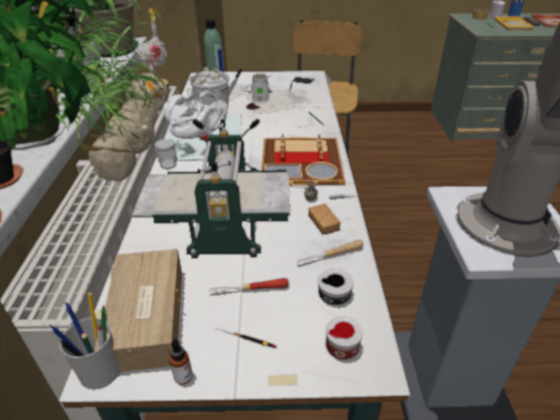

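```bash
python3 - <<'E'
from h import *
from scipy.spatial.transform import Rotation as R
np.set_printoptions(precision=3,suppress=True)
s=robot.get_state();print(R.from_quat(s["tool_rot"]).as_matrix())
np.set_printoptions(precision=1,suppress=True)
F=[robot.grab_frame("top") for _ in range(5)]
f=F[-1]; f["depth"]=np.median([g["depth"] for g in F],0)
img=np.mean([g["img"] for g in F],0)
a=img[185:275,320:405,::-1]; a=cv2.resize(a.astype(np.uint8),(566,600),interpolation=cv2.INTER_CUBIC); cv2.imwrite("pics/c.png",a)
K=f["camera_matrix"]
v,u=np.mgrid[180:275,315:410]; P=world(f,np.c_[u.ravel(),v.ravel()])
# cradle height profile along x
for yc in(-312,-382):
    print(yc)
    for x in range(400,580,8):
        m=(abs(P[:,0]-x)<5)&(abs(P[:,1]-yc)<6)
        print(x,np.round(np.median(P[m,2]),1),end="; ")
    for x0 in (431,433,545,547):
        pass
    print()
for x,y in P[(P[:,2]>34)&(P[:,1]<-270)][:,:2]: print((round(x),round(y)),end=" ")
# landmarks for circle fits
print()
for n in("red_tin","black_tin","tin_well"):
    r=robot.regions_of(f,n)[0];m=r["mask"];p=cloud(f,m)
    if n!="tin_well": p=p[p[:,2]>np.median(p[:,2])-6]
    print(n,p[:,:2].mean(0),(p.min(0)+p.max(0))/2,np.ptp(p,0), "median z",np.median(p[:,2]))
    (c,rad)=cv2.minEnclosingCircle(p[:,:2].astype(np.float32));print(c,rad)
for n in("cork_block","block_well","red_cradle","bare_cradle","red_gouge","wood_gouge"):
    r=robot.regions_of(f,n)[0];p=cloud(f,r["mask"])
    if n=="cork_block":p=p[p[:,2]>20]
    print(n,r["conf"],cv2.minAreaRect(p[:,:2].astype(np.float32)))
    if "gouge" in n:
        h=p[p[:,2]>14];w,V=np.linalg.eigh(np.cov(p[:,:2].T));d=V[:,1]*np.sign(V[0,1]);t=p[:,:2]@d
        print(" dir",d,"ends",p[t<np.percentile(t,3)].mean(0),p[t>np.percentile(t,97)].mean(0),t.min(),t.max(),"mid",p[:,:2].mean(0)+d*((t.min()+t.max())/2-t.mean()))
E
```

```text
[[-0.961  0.276 -0.   ]
 [ 0.276  0.961  0.   ]
 [ 0.     0.    -1.   ]]
-312
400 6.9; 408 8.4; 416 9.7; 424 11.0; 432 21.7; 440 21.0; 448 10.3; 456 10.3; 464 10.3; 472 10.8; 480 10.6; 488 10.5; 496 10.4; 504 10.4; 512 11.2; 520 10.3; 528 10.2; 536 10.2; 544 27.2; 552 25.7; 560 9.9; 568 9.0; 576 6.2; 
-382
400 5.9; 408 8.4; 416 9.9; 424 18.9; 432 22.2; 440 11.0; 448 9.4; 456 9.9; 464 9.8; 472 10.5; 480 9.4; 488 11.0; 496 10.0; 504 10.4; 512 11.1; 520 9.6; 528 8.1; 536 17.7; 544 25.9; 552 10.9; 560 9.1; 568 8.3; 576 5.5; 
(548, -300) (548, -302) (546, -297) (544, -299) (544, -302) (544, -324) (545, -328) (546, -371) (546, -373) (542, -299) (542, -302) (542, -325) (542, -328) (544, -368) (543, -370) (543, -374) (544, -397) (543, -399) (544, -403) (540, -326) (540, -371) (540, -373) (540, -395) (541, -400) (538, -398) (437, -290) (436, -292) (434, -286) (433, -289) (433, -292) (433, -295) (434, -327) (433, -330) (434, -334) (435, -360) (434, -362) (430, -289) (430, -293) (431, -327) (431, -330) (430, -333) (431, -359) (431, -361) (431, -366) (432, -399) (432, -401) (432, -404) (428, -33
[... 736 characters left out ...]
672)
red_cradle 0.5 ((449.85009765625, 348.06072998046875), (64.58229064941406, 73.81340026855469), 16.878732681274414)
bare_cradle 0.62 ((487.36334228515625, -383.74267578125), (67.01617431640625, 157.4611358642578), 88.84001922607422)
red_gouge 0.55 ((621.5838012695312, 200.96453857421875), (159.2224884033203, 22.05217933654785), 3.4565799236297607)
 dir [1.  0.1] ends [543.3 193.7  16.7] [695.8 213.   10.5] 561.8238631289279 721.3841120857894 mid [621.5 203.2]
wood_gouge 0.64 ((447.1466064453125, 105.87039184570312), (160.61595153808594, 21.02684783935547), 21.199182510375977)
 dir [0.9 0.4] ends [374.5  76.8  18.1] [517.9 133.9  11.9] 374.9260369964373 535.5436344317562 mid [447.2 105.6]
```

View pics/c.png

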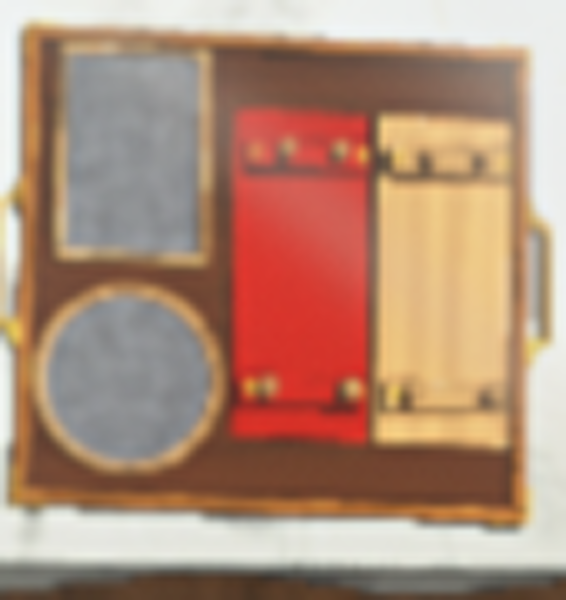

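```bash
python3 - <<'E'
from h import *
np.set_printoptions(precision=1,suppress=True)
for c in("top","side"):
  f=robot.grab_frame(c)
  for n in("red_gouge","wood_gouge"):
    r=robot.regions_of(f,n)[0];p=cloud(f,r["mask"]);h=p[(p[:,2]>13)&(p[:,2]<26)][:,:2]
    vx,vy,x0,y0=cv2.fitLine(h.astype(np.float32),cv2.DIST_HUBER,0,.01,.01).ravel();s=np.sign(vx);d=np.array([vx,vy])*s
    t=(p[:,:2]-[x0,y0])@d;th=(h-[x0,y0])@d
    mid=np.array([x0,y0])+d*(t.min()+t.max())/2
    print(c,n,"ang",np.arctan2(d[1],d[0]).round(3),"line",x0,y0,"len",np.ptp(t),"mid",mid,"handle end",np.array([x0,y0])+d*t.min(),"tip",np.array([x0,y0])+d*t.max(),"hlen",np.ptp(th))
E
```

```text
top red_gouge ang -0.559 line 435.50345 319.01196 len 58.44064929289709 mid [436.6 318.4] handle end [411.8 333.9] tip [461.3 302.8] hlen 43.88549527216038
top wood_gouge ang 0.379 line 420.03918 94.96603 len 156.61806178029187 mid [445.4 105.1] handle end [372.7  76.1] tip [518.1 134.1] hlen 154.92945796266287
side red_gouge ang 0.081 line 598.86224 206.16362 len 166.18623900956723 mid [623.2 208.1] handle end [540.4 201.4] tip [706.  214.9] hlen 159.62291689096907
side wood_gouge ang 0.325 line 425.21973 104.151596 len 169.12623575037287 mid [437.9 108.4] handle end [357.8  81.5] tip [518.1 135.4] hlen 154.07204627640337
```

Units first: shifts go in shares of 250 mm and turns go in shares of 90 degrees. So -190 mm / 250 = -0.76, 165 mm / 250 = 0.66.

Call:
play_rows --deltas '[[[0.132, -0.152, 0], [0, 0, 0]], [[0.264, -0.304, 0], [0, 0, 0]], [[0.396, -0.456, 0], [0, 0, 0]], [[0.528, -0.608, 0], [0, 0, 0]], [[0.66, -0.76, 0], [0, 0, 0]]]' --gripper 85

```text
t: 3.6
position: [351.5, 458.4, 197.2]
tool_rot: [0.139, 0.99, 0.0, 0.0]
contact_force: [0.9, 0.2, 0.4]
gripper_width: 0.992
grasp_force: 0.0
```

To row units: -116 mm / 250 = -0.464, 100 mm / 250 = 0.4.

Call:
play_rows --deltas '[[[0.132, -0.152, 0], [0, 0, 0]], [[0.264, -0.304, 0], [0, 0, 0]], [[0.4, -0.464, 0], [0, 0, 0]], [[0.4, -0.464, -0.16], [0, 0, 0]], [[0.4, -0.464, -0.32], [0, 0, 0]]]'

```text
t: 4.1
position: [453.3, 342.7, 117.6]
tool_rot: [0.142, 0.99, 0.002, 0.002]
contact_force: [-0.9, 0.5, -1.5]
gripper_width: 0.993
grasp_force: 0.0
```

```bash
cat > st.py <<'E'
from h import *
from scipy.spatial.transform import Rotation as R
def st():
    s=robot.get_state();M=R.from_quat(s["tool_rot"]).as_matrix();p=np.array(s["position"])
    print("t %.2f"%s["t"],"tcp",p.round(1),"phi %.3f tilt %.3f"%(np.arctan2(-M[0,1],M[1,1]),-M[2,2]),"F",np.round(s["contact_force"],1),"w %.1f"%(85.4*s["gripper_width"]),"g %.1f"%s["grasp_force"],"q",np.round(s["q"],2))
    return s
if __name__=="__main__": st()
E
python3 st.py
```

```text
t 4.10 tcp [453.3 342.7 117.6] phi -0.285 tilt 1.000 F [-0.9  0.5 -1.5] w 84.8 g 0.0 q [-0.87  0.39  0.14  1.9  -0.07  0.85  0.59]
```

To row units: -100 mm / 250 = -0.4, -85 mm / 250 = -0.34.

Call:
play_rows --deltas '[[[0, 0, -0.12], [0, 0, 0]], [[0, 0, -0.24], [0, 0, 0]], [[0, 0, -0.34], [0, 0, 0]], [[0, 0, -0.4], [0, 0, 0]], [[0, 0, -0.4], [0, 0, 0]]]'

```text
t: 4.6
position: [449.2, 343.1, 15.2]
tool_rot: [0.139, 0.99, -0.001, -0.001]
contact_force: [0.1, -0.1, 0.4]
gripper_width: 0.996
grasp_force: 0.0
```

Call:
play_rows --deltas '[[[0, 0, 0], [0, 0, 0]], [[0, 0, 0], [0, 0, 0]], [[0, 0, 0], [0, 0, 0]], [[0, 0, 0], [0, 0, 0]], [[0, 0, 0], [0, 0, 0]]]' --gripper 55 --newtons 45

```text
t: 5.1
position: [450.6, 344.3, 17.4]
tool_rot: [0.139, 0.99, 0.0, 0.0]
contact_force: [-0.4, 0.2, 0.6]
gripper_width: 0.644
grasp_force: 0.0
```

To row units: 50 mm / 250 = 0.2, 25 mm / 250 = 0.1.

Call:
play_rows --deltas '[[[0, 0, 0], [0, 0, 0]], [[0, 0, 0], [0, 0, 0]], [[0, 0, 0.04], [0, 0, 0]], [[0, 0, 0.1], [0, 0, 0]], [[0, 0, 0.2], [0, 0, 0]]]'

```text
t: 5.6
position: [449.7, 343.4, 67.5]
tool_rot: [0.139, 0.99, -0.001, -0.001]
contact_force: [-0.8, -0.2, 0.0]
gripper_width: 0.644
grasp_force: 0.0
```

```bash
python3 st.py
```

```text
t 5.60 tcp [449.7 343.4  67.5] phi -0.280 tilt 1.000 F [-0.8 -0.2  0. ] w 55.0 g 0.0 q [-0.86  0.46  0.13  1.94 -0.08  0.75  0.6 ]
```

```bash
python3 - <<'E'
from h import *
f=robot.grab_frame("side");a=f["img"][230:400,230:420,::-1];cv2.imwrite("pics/d.png",cv2.resize(a,(670,600),interpolation=cv2.INTER_CUBIC))
E
```

```text
(no output)
```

View pics/d.png

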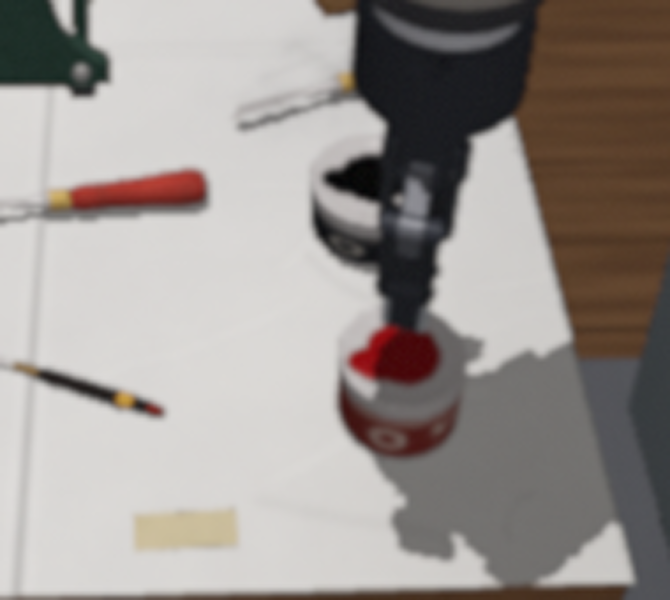

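```bash
python3 - <<'E'
from h import *
np.set_printoptions(precision=1,suppress=True)
f=robot.grab_frame("side");T=np.array(f["pose"]);K=np.array(f["camera_matrix"])
def pr(p):
    c=np.linalg.inv(T)@np.r_[p,1];s=c[:2]/c[2];s=s*(1+f["k1"]*(s@s));return K[:2,:2]@s+K[:2,2]
for p in([450,343,67],[450,343,46],[450,343,86],[450,370,75],[450,316,75]): print(p,pr(np.array(p)))
v,u=np.mgrid[300:345:2,335:356:4]
P=world(f,np.c_[u.ravel(),v.ravel()])
for a,b,p in zip(u.ravel(),v.ravel(),P): print(a,b,p,end=" | ")
f=robot.grab_frame("top");print()
r=robot.regions_of(f,"red_tin")[0];print(r["conf"],cloud(f,r["mask"]).mean(0))
E
```

```text
[450, 343, 67] [345.  320.8]
[450, 343, 46] [344.1 328.4]
[450, 343, 86] [345.9 313.7]
[450, 370, 75] [347.5 330.7]
[450, 316, 75] [343.4 305.6]
335 300 [453.7 252.6  17.1] | 339 300 [477.5 406.7 194.9] | 343 300 [472.4 409.7 198.2] | 347 300 [467.  411.6 200.2] | 351 300 [461.6 412.7 201.4] | 355 300 [410.4 238.   -1. ] | 335 302 [453.4 252.9  11.5] | 339 302 [477.4 407.8 191.9] | 343 302 [471.1 405.3 188.8] | 347 302 [465.6 407.  190.5] | 351 302 [461.  412.  196.2] | 355 302 [411.2 243.3  -0.9] | 335 304 [453.1 253.6   6.5] | 339 304 [476.7 405.8 185.2] | 343 304 [471.4 408.5 188.1] | 347 304 [466.  410.1 189.9] | 351 304 [460.6 412.  191.9] | 355 304 [412.  248.4  -0.9] | 335 306 [452.7 253.6   0.5] | 339 306 [476.  403.8 178.4] | 343 306 [470.8 407.1 182. ] | 347 306 [465.2 408.3 183.3] | 351 306 [459.4 408.7 183.6] | 355 306 [412.9 254.3  -0. ] | 335 308 [479.8 394.6 163.1] | 339 308 [474.5 398.5 167.5] | 343 308 [468.8 400.  169.2] | 347 308 [462.5 398.5 167.1] | 351 308 [459.  408.7 179.2] | 355 308 [413.9 260.    0.7] | 335 310 [453.9 264.    0.8] | 339 310 [474.6 400.6 165.
[... 2510 characters left out ...]
361.3  43.8] | 343 338 [454.7 364.2  47.5] | 347 338 [447.9 364.7  48. ] | 351 338 [440.3 361.9  43.9] | 355 338 [433.6 363.   45.1] | 335 340 [468.7 366.7  45.8] | 339 340 [462.  367.3  46.4] | 343 340 [455.  367.3  46.2] | 347 340 [448.  366.6  45. ] | 351 340 [440.9 366.2  44.2] | 355 340 [434.5 368.2  46.6] | 335 342 [469.1 370.1  44.9] | 339 342 [462.5 371.4  46.5] | 343 342 [455.8 372.1  47.2] | 347 342 [448.8 371.9  46.7] | 351 342 [441.8 371.4  45.7] | 355 342 [434.9 371.6  45.7] | 335 344 [469.  371.7  41.5] | 339 344 [463.  375.6  46.7] | 343 344 [456.4 376.8  48.1] | 347 344 [449.1 374.8  45. ] | 351 344 [442.2 375.   45.1] | 355 344 [435.4 375.2  45.1] | 
0.59 [437.4 331.6  40.6]
```

```bash
cat > tip.py <<'E'
from st import *
np.set_printoptions(precision=1,suppress=True)
s=st();p=s["position"]
F=[robot.grab_frame("side") for _ in range(3)];f=F[-1];f["depth"]=np.median([g["depth"] for g in F],0)
v,u=np.mgrid[0:420,150:500];P=world(f,np.c_[u.ravel(),v.ravel()])
m=(np.hypot(P[:,0]-p[0],P[:,1]-p[1])<80)&(P[:,2]>p[2]-20)&(P[:,2]<p[2]+250)&(P[:,2]>52)
Q=P[m]
for z in range(int(p[2])-20,int(p[2])+250,6):
    q=Q[(Q[:,2]>=z)&(Q[:,2]<z+6)]
    if len(q): print(z,len(q),q[:,:2].min(0),q[:,:2].max(0))
a=f["img"][:,:,::-1];x,y=[int(k) for k in np.c_[u.ravel(),v.ravel()][m].mean(0)]
y0,x0=max(0,y-90),max(0,x-90);cv2.imwrite("pics/e.png",cv2.resize(a[y0:y0+180,x0:x0+180],(600,600),interpolation=cv2.INTER_CUBIC))
E
python3 tip.py
```

```text
t 5.80 tcp [451.  344.6  68.4] phi -0.280 tilt 1.000 F [ 0.4 -0.3 -1.2] w 54.7 g 0.0 q [-0.9  0.5  0.1  1.9 -0.1  0.8  0.6]
102 3 [461.  375.4] [469.  377.5]
108 11 [450.5 374.9] [469.4 382.9]
114 37 [449.2 375.3] [469.7 386.8]
120 39 [434.7 316. ] [470.1 387.3]
126 26 [433.2 320.9] [468.3 387.8]
132 4 [459.7 382.9] [468.5 386.8]
138 3 [433.  322.4] [433.4 322.9]
144 1 [450.  386.9] [450.  386.9]
150 13 [448.3 381.1] [476.5 403.4]
156 58 [449.2 384. ] [478.6 406.2]
162 42 [449.3 383.4] [477.8 407.3]
168 31 [443.6 360.7] [478.1 408.4]
174 70 [427.7 327.5] [478.8 409.2]
180 73 [442.3 365.1] [479.5 410.2]
186 71 [441.1 361.3] [480.1 411.7]
192 70 [440.  361.9] [480.4 412.6]
198 87 [437.  359.4] [480.4 413.6]
204 204 [435.5 349.5] [480.6 414.3]
210 144 [435.4 353.5] [478.4 411.3]
216 51 [447.2 373. ] [469.9 386.3]
222 45 [449.7 371.9] [469.9 383.7]
228 74 [428.3 353.4] [487.2 383.7]
234 148 [415.2 342.2] [488.2 383.9]
240 154 [416.2 340.8] [487.7 383.5]
246 151 [415.5 349.1] [487.8 383.5]
252 154 [416.2 346.1] [488.1 384.2]
258 163 [415.7 345.2] [488.  384.1]
264 201 [417.3 339. ] [488.2 383.6]
270 314 [415.  336.3] [487.9 383.8]
276 150 [420.4 339.2] [485.9 383.3]
282 29 [438.1 363.6] [477.1 377.3]
288 85 [414.1 346.2] [490.1 385.1]
294 264 [412.6 338.1] [490.2 385.9]
300 119 [414.9 346. ] [489.8 385. ]
306 252 [411.4 330.4] [489.9 385.4]
312 213 [415.4 337.4] [488.4 384.6]
```

View pics/e.png

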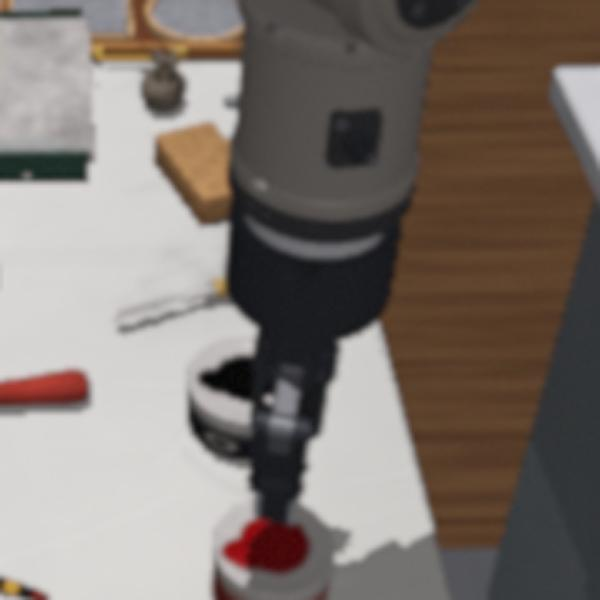

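To row units: 80 mm / 250 = 0.32, -54 mm / 250 = -0.216.

Call:
play_rows --deltas '[[[0.1, -0.072, 0], [0, 0, 0]], [[0.2, -0.144, 0], [0, 0, 0]], [[0.32, -0.216, 0], [0, 0, 0]], [[0.32, -0.216, 0], [0, 0, 0]], [[0.32, -0.216, -0.08], [0, 0, 0]]]' --gripper 0

```text
t: 6.45
position: [532.8, 289.7, 48.2]
tool_rot: [0.141, 0.99, 0.001, 0.002]
contact_force: [-0.4, 0.0, -1.3]
gripper_width: -0.0
grasp_force: 0.0
```

```bash
sed -i 's/>52)/>12)/' tip.py; python3 tip.py | head -12
```

```text
t 6.45 tcp [532.8 289.7  48.2] phi -0.283 tilt 1.000 F [-0.4  0.  -1.3] w -0.0 g 0.0 q [-0.7  0.5  0.1  1.9 -0.1  0.8  0.8]
28 28 [462.5 229. ] [483.9 349.5]
34 46 [462.5 228.7] [484.1 350.6]
40 69 [459.1 236.2] [482.6 350.5]
46 34 [457.6 316.1] [481.8 350.1]
76 4 [522.5 294.7] [536.7 298.6]
82 18 [518.7 292.5] [540.3 303.2]
88 26 [518.7 290.9] [540.4 304.5]
94 25 [518.9 292.8] [544.  305.2]
100 26 [519.2 292.4] [539.1 305.9]
106 12 [517.2 286.6] [540.9 305.6]
112 1 [517.3 287.4] [517.3 287.4]
```

View pics/e.png

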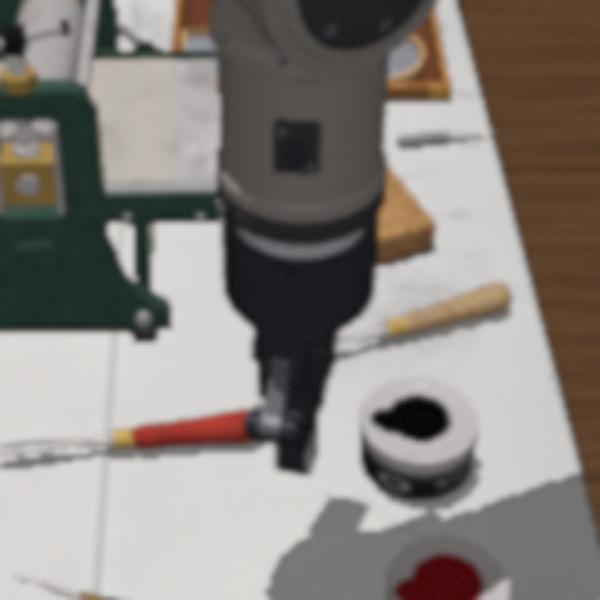

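To row units: -65 mm / 250 = -0.26, -55 mm / 250 = -0.22.

Call:
play_rows --deltas '[[[0, 0, -0.08], [0, 0, 0]], [[0, 0, -0.16], [0, 0, 0]], [[0, 0, -0.22], [0, 0, 0]], [[0, 0, -0.26], [0, 0, 0]], [[0, 0, -0.26], [0, 0, 0]]]'

```text
t: 7.1
position: [529.3, 289.7, -19.2]
tool_rot: [0.139, 0.99, -0.001, -0.001]
contact_force: [0.3, 0.3, -0.3]
gripper_width: -0.004
grasp_force: 0.0
```

To row units: -6 mm / 250 = -0.024, -3 mm / 250 = -0.012.

Call:
play_rows --deltas '[[[0, 0, -0.012], [0, 0, 0]], [[0, 0, -0.024], [0, 0, 0]], [[0, 0, -0.024], [0, 0, 0]]]'

```text
t: 7.4
position: [530.5, 290.1, -23.9]
tool_rot: [0.139, 0.99, 0.0, 0.0]
contact_force: [-0.7, 0.2, -0.1]
gripper_width: -0.001
grasp_force: 0.0
```

```bash
 python3 tip.py | head -12
```

```text
t 7.40 tcp [530.5 290.1 -23.9] phi -0.280 tilt 1.000 F [-0.7  0.2 -0.1] w -0.1 g 0.0 q [-0.7  0.7  0.1  1.9 -0.1  0.6  0.8]
11 32 [461.2 227.7] [541.8 352.8]
17 54 [461.5 228.1] [541.8 352. ]
23 47 [461.8 227.3] [541.8 349.7]
29 56 [460.4 229. ] [540.3 348.8]
35 59 [460.7 225.9] [533. 351.]
41 119 [455.4 300.1] [523.7 351.7]
47 9 [456.  303.2] [522.3 351.4]
53 11 [515.9 288.5] [527.9 321. ]
59 24 [522.5 298.3] [535.1 321.9]
65 7 [524.6 307.5] [529.3 330. ]
71 25 [514.7 291.3] [551.3 335.8]
```

To row units: -2 mm / 250 = -0.008.

Call:
play_rows --deltas '[[[0, 0, -0.008], [0, 0, 0]], [[0, 0, -0.008], [0, 0, 0]]]'

```text
t: 7.75
position: [530.2, 290.0, -26.2]
tool_rot: [0.139, 0.99, -0.0, -0.0]
contact_force: [0.3, -0.4, -0.7]
gripper_width: 0.001
grasp_force: 0.0
```

To row units: -2 mm / 250 = -0.008.

Call:
play_rows --deltas '[[[0, 0, -0.008], [0, 0, 0]], [[0, 0, -0.008], [0, 0, 0]]]'

```text
t: 7.95
position: [530.1, 289.9, -28.4]
tool_rot: [0.139, 0.99, -0.0, -0.0]
contact_force: [1.1, -0.3, -0.3]
gripper_width: -0.002
grasp_force: 0.0
```

Call:
play_rows --deltas '[[[0, 0, -0.008], [0, 0, 0]], [[0, 0, -0.008], [0, 0, 0]]]'

```text
t: 8.15
position: [530.1, 289.9, -30.4]
tool_rot: [0.139, 0.99, -0.0, -0.0]
contact_force: [-0.7, 0.2, -0.7]
gripper_width: -0.002
grasp_force: 0.0
```

To row units: -1.5 mm / 250 = -0.006.

Call:
play_rows --deltas '[[[0, 0, -0.006], [0, 0, 0]], [[0, 0, -0.006], [0, 0, 0]]]'

```text
t: 8.35
position: [530.2, 289.9, -31.8]
tool_rot: [0.139, 0.99, -0.0, -0.0]
contact_force: [-0.1, -0.6, 0.5]
gripper_width: -0.002
grasp_force: 0.0
```

To row units: -1.5 mm / 250 = -0.006.

Call:
play_rows --deltas '[[[0, 0, -0.006], [0, 0, 0]], [[0, 0, -0.006], [0, 0, 0]]]'

```text
t: 8.55
position: [530.2, 290.0, -33.3]
tool_rot: [0.139, 0.99, -0.0, -0.0]
contact_force: [0.2, 0.5, -0.4]
gripper_width: 0.001
grasp_force: 0.0
```

Call:
play_rows --deltas '[[[0, 0, -0.006], [0, 0, 0]], [[0, 0, -0.006], [0, 0, 0]]]'

```text
t: 8.75
position: [530.5, 290.1, -34.2]
tool_rot: [0.139, 0.99, 0.0, 0.0]
contact_force: [-1.7, -0.7, 4.1]
gripper_width: 0.002
grasp_force: 2.0
```

Call:
play_rows --deltas '[[[0, 0, -0.006], [0, 0, 0]], [[0, 0, -0.006], [0, 0, 0]]]'

```text
t: 8.95
position: [530.5, 290.1, -34.3]
tool_rot: [0.14, 0.99, 0.0, -0.0]
contact_force: [-5.3, -3.6, 17.9]
gripper_width: 0.007
grasp_force: 9.1
```

```bash
python3 - <<'E'
from st import *
np.set_printoptions(precision=1,suppress=True)
s=st();p=s["position"]
f=robot.grab_frame("side")
v,u=np.mgrid[250:340,220:340];P=world(f,np.c_[u.ravel(),v.ravel()])
m=(abs(P[:,0]-p[0])<25)&(abs(P[:,1]-p[1]-8)<25)
for a,b,q in zip(u.ravel()[m],v.ravel()[m],P[m]):
    if a in(296,299,301): print(a,b,q,f["img"][b,a],end="|")
cv2.imwrite("pics/g.png",cv2.resize(f["img"][240:350,230:370,::-1],(763,600),interpolation=cv2.INTER_CUBIC))
E
```

```text
t 8.95 tcp [530.5 290.1 -34.3] phi -0.280 tilt 1.000 F [-5.3 -3.6 17.9] w 0.6 g 9.1 q [-0.7  0.7  0.1  1.9 -0.1  0.6  0.8]
296 267 [535.7 322.5 179.5] [105 105 108]|299 267 [530.8 322.2 179. ] [103 103 108]|301 267 [527.6 322.9 179.7] [103 103 107]|296 268 [535.6 322.  176.7] [105 106 109]|299 268 [530.8 323.  177.6] [107 107 111]|301 268 [527.6 323.1 177.6] [105 106 109]|296 269 [535.6 322.6 175.1] [84 84 88]|299 269 [530.8 322.7 175. ] [87 88 91]|296 270 [535.6 322.3 172.5] [52 53 56]|301 292 [525.8 313.7 110.1] [26 28 31]|301 293 [525.6 312.8 106.5] [25 27 30]|301 294 [525.6 313.  104.3] [26 27 32]|301 295 [525.5 313.1 101.7] [25 25 29]|301 296 [525.5 313.2  99.3] [26 26 31]|301 297 [525.3 310.7  93.9] [24 25 29]|301 298 [525.4 313.2  94.1] [23 23 27]|301 299 [525.3 312.6  90.9] [23 24 27]|301 300 [525.2 311.3  86.7] [22 24 27]|301 301 [525.1 311.6  84.4] [23 24 27]|301 302 [525.  310.3  80.3] [23 25 27]|299 303 [529.3 322.4  91.9] [21 22 26]|301 303 [524.5 304.5  70.9] [24 25 28]|299 304 [529.  318.6  84.8] [21 22 25]|301 304 [524.7 308.4  72.7] [24 25 29]|296 305 [534.2 318.3  8
[... 2343 characters left out ...]
 308.8  -0.7] [120 119 117]|296 331 [532.9 311.5   0.2] [121 119 117]|299 331 [527.1 310.4  -1.6] [121 119 118]|301 331 [523.4 311.6  -0.1] [120 119 117]|296 332 [532.9 313.2  -0.6] [121 120 118]|299 332 [527.2 312.4  -1.9] [121 119 117]|301 332 [523.6 314.7   1.1] [121 119 118]|296 333 [533.  314.9  -1.4] [122 120 118]|299 333 [527.5 317.5   1.9] [120 119 117]|301 333 [523.7 315.7  -0.6] [120 119 118]|296 334 [533.2 318.3   0.2] [121 119 117]|299 334 [527.5 317.4  -1.3] [120 119 117]|301 334 [523.8 318.   -0.6] [121 119 118]|296 335 [533.1 318.6  -2.5] [121 119 117]|299 335 [527.6 319.1  -2. ] [121 119 117]|301 335 [523.9 320.   -0.9] [121 119 118]|301 336 [524.  322.4  -0.7] [120 119 118]|
```

View pics/g.png

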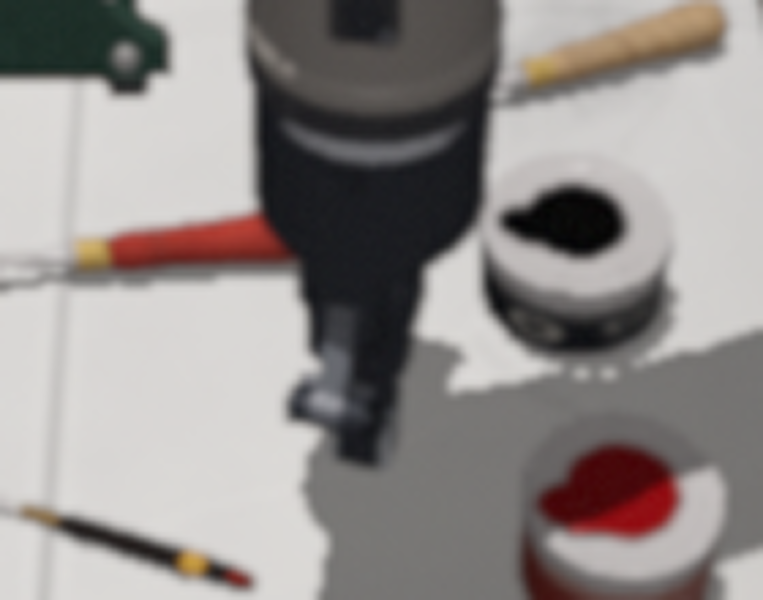

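To row units: 90 mm / 250 = 0.36, -80 mm / 250 = -0.32.

Call:
play_rows --deltas '[[[0, 0, 0.12], [0, 0, 0]], [[0, 0, 0.28], [0, 0, 0]], [[-0.1, 0.072, 0.36], [0, 0, 0]], [[-0.2, 0.144, 0.36], [0, 0, 0]], [[-0.32, 0.216, 0.36], [0, 0, 0]]]' --gripper 85.4

```text
t: 9.5
position: [450.7, 344.9, 55.0]
tool_rot: [0.14, 0.99, 0.001, 0.001]
contact_force: [0.2, 1.1, -0.0]
gripper_width: 0.845
grasp_force: 0.0
```

To row units: -71 mm / 250 = -0.284, -50 mm / 250 = -0.2.

Call:
play_rows --deltas '[[[0, 0, 0], [0, 0, 0]], [[0, 0, -0.1], [0, 0, 0]], [[0, 0, -0.2], [0, 0, 0]], [[0, 0, -0.284], [0, 0, 0]], [[0, 0, -0.284], [0, 0, 0]]]'

```text
t: 10.0
position: [448.8, 342.1, -19.7]
tool_rot: [0.14, 0.99, -0.002, -0.002]
contact_force: [-0.9, 0.1, -0.0]
gripper_width: 1.005
grasp_force: 0.0
```

Call:
play_rows --deltas '[[[0, 0, 0], [0, 0, 0]], [[0, 0, 0], [0, 0, 0]], [[0, 0, 0], [0, 0, 0]], [[0, 0, 0], [0, 0, 0]], [[0, 0, 0], [0, 0, 0]]]' --gripper 55 --newtons 45

```text
t: 10.5
position: [451.2, 344.2, -15.7]
tool_rot: [0.14, 0.99, 0.001, 0.001]
contact_force: [-1.2, -2.0, 6.8]
gripper_width: 0.73
grasp_force: 49.9
```

```bash
 python3 st.py
```

```text
t 10.50 tcp [451.2 344.2 -15.7] phi -0.280 tilt 1.000 F [-1.2 -2.   6.8] w 62.4 g 49.9 q [-0.85  0.59  0.11  1.97 -0.11  0.59  0.63]
```

To row units: 100 mm / 250 = 0.4, 90 mm / 250 = 0.36.

Call:
play_rows --deltas '[[[0, 0, 0.04], [0, 0, 0]], [[0, 0, 0.14], [0, 0, 0]], [[0, 0, 0.26], [0, 0, 0]], [[0, -0.04, 0.36], [0, 0, 0]], [[0, -0.12, 0.4], [0, 0, 0]]]'

```text
t: 11.0
position: [451.5, 316.8, 86.3]
tool_rot: [0.138, 0.99, 0.003, 0.002]
contact_force: [1.4, 0.5, -1.7]
gripper_width: 0.733
grasp_force: 50.3
```

To row units: -183 mm / 250 = -0.732, -145 mm / 250 = -0.58.

Call:
play_rows --deltas '[[[0, -0.132, 0], [0, 0, 0]], [[-0.004, -0.28, 0], [0, 0, 0]], [[-0.008, -0.428, 0], [0, 0, 0]], [[-0.012, -0.58, 0], [0, 0, 0]], [[-0.016, -0.732, 0], [0, 0, 0]]]'

```text
t: 11.5
position: [446.3, 129.8, 83.7]
tool_rot: [0.139, 0.99, 0.0, 0.0]
contact_force: [1.3, -0.0, -2.6]
gripper_width: 0.73
grasp_force: 50.2
```

To row units: -190 mm / 250 = -0.76, -152 mm / 250 = -0.608.

Call:
play_rows --deltas '[[[-0.004, -0.152, 0], [0, 0, 0]], [[-0.008, -0.304, 0], [0, 0, 0]], [[-0.012, -0.456, 0], [0, 0, 0]], [[-0.016, -0.608, 0], [0, 0, 0]], [[-0.02, -0.76, 0], [0, 0, 0]]]'

```text
t: 12.0
position: [441.4, -60.3, 83.7]
tool_rot: [0.139, 0.99, 0.0, 0.001]
contact_force: [1.1, 0.1, -1.7]
gripper_width: 0.732
grasp_force: 50.2
```

Call:
play_rows --deltas '[[[-0.004, -0.152, 0], [0, 0, 0]], [[-0.008, -0.304, 0], [0, 0, 0]], [[-0.012, -0.456, 0], [0, 0, 0]], [[-0.016, -0.58, 0], [0, 0, 0]], [[-0.016, -0.68, 0], [0, 0, 0]]]'

```text
t: 12.5
position: [437.1, -231.1, 83.7]
tool_rot: [0.14, 0.99, -0.0, 0.001]
contact_force: [0.1, 0.2, -2.6]
gripper_width: 0.734
grasp_force: 50.3
```

```bash
 python3 st.py
```

```text
t 12.50 tcp [ 437.1 -231.1   83.7] phi -0.282 tilt 1.000 F [ 0.1  0.2 -2.6] w 62.7 g 50.3 q [ 0.09  0.34  0.33  2.1  -0.16  0.72  1.81]
```

To row units: -89 mm / 250 = -0.356, -84 mm / 250 = -0.336.

Call:
play_rows --deltas '[[[0, 0, -0.1], [0, 0, 0]], [[0, 0, -0.2], [0, 0, 0]], [[0, 0, -0.288], [0, 0, 0]], [[0, 0, -0.336], [0, 0, 0]], [[0, 0, -0.356], [0, 0, 0]]]'

```text
t: 13.0
position: [436.6, -228.5, -6.1]
tool_rot: [0.139, 0.99, 0.001, -0.001]
contact_force: [-14.5, 8.2, 62.9]
gripper_width: 0.733
grasp_force: 55.8
```

Call:
play_rows --deltas '[[[0, 0, 0], [0, 0, 0]], [[0, 0, 0], [0, 0, 0]]]'

```text
t: 13.2
position: [438.2, -229.3, -5.2]
tool_rot: [0.139, 0.99, -0.0, 0.001]
contact_force: [-0.3, 0.0, -2.1]
gripper_width: 0.734
grasp_force: 50.3
```

To row units: 55 mm / 250 = 0.22, 25 mm / 250 = 0.1.

Call:
play_rows --deltas '[[[0, 0, 0], [0, 0, 0]], [[0, 0, 0], [0, 0, 0]], [[0, 0, 0], [0, 0, 0]], [[0, 0, 0.1], [0, 0, 0]], [[0, 0, 0.22], [0, 0, 0]]]' --gripper 80

```text
t: 13.7
position: [436.3, -228.6, 48.8]
tool_rot: [0.139, 0.99, 0.0, -0.001]
contact_force: [-0.2, 0.4, 0.4]
gripper_width: 0.938
grasp_force: 0.0
```

To row units: 200 mm / 250 = 0.8, 160 mm / 250 = 0.64, -0.58 rad / 1.5708 = -0.3692.

Call:
play_rows --deltas '[[[0.008, 0.16, 0.12], [0, 0, -0.0637]], [[0.016, 0.32, 0.12], [0, 0, -0.1401]], [[0.024, 0.48, 0.12], [0, 0, -0.2165]], [[0.032, 0.64, 0.12], [0, 0, -0.2928]], [[0.044, 0.8, 0.12], [0, 0, -0.3692]]]'

```text
t: 14.2
position: [448.3, -27.4, 79.2]
tool_rot: [0.419, 0.908, 0.0, 0.0]
contact_force: [0.9, 0.2, -0.6]
gripper_width: 0.936
grasp_force: 0.0
```

```bash
python3 - <<'E'
from st import *
st()
f=robot.grab_frame("top")
for n in("red_tin","cork_block"):
  for r in robot.regions_of(f,n)[:1]:
    p=cloud(f,r["mask"]);print(n,r["conf"],p.mean(0),np.median(p[:,2]))
    q=p[p[:,2]>(50 if n=="red_tin" else 20)][:,:2].astype(np.float32)
    if len(q)>5: print(cv2.minEnclosingCircle(q),cv2.minAreaRect(q))
E
```

```text
t 14.20 tcp [448.3 -27.4  79.2] phi -0.865 tilt 1.000 F [ 0.9  0.2 -0.6] w 80.0 g 0.0 q [-0.44  0.29  0.43  2.21 -0.19  0.67  0.83]
red_tin 0.7 [ 436.98953884 -227.21109924   52.50359894] 55.57070646010561
((437.6311950683594, -228.1761932373047), 32.08941650390625) ((438.1897888183594, -228.59080505371094), (60.19333267211914, 60.067623138427734), 89.11813354492188)
```

To row units: -80 mm / 250 = -0.32, -60 mm / 250 = -0.24, -0.35 rad / 1.5708 = -0.2228.

Call:
play_rows --deltas '[[[0, 0.032, -0.06], [0, 0, -0.0764]], [[0, 0.06, -0.12], [0, 0, -0.1528]], [[0, 0.06, -0.18], [0, 0, -0.2228]], [[0, 0.06, -0.24], [0, 0, -0.2228]], [[0, 0.06, -0.32], [0, 0, -0.2228]]]'

```text
t: 14.85
position: [449.0, -15.4, -1.3]
tool_rot: [0.569, 0.822, 0.0, 0.001]
contact_force: [0.9, 0.3, 0.2]
gripper_width: 0.939
grasp_force: 0.0
```

To row units: -29 mm / 250 = -0.116, -28 mm / 250 = -0.112.

Call:
play_rows --deltas '[[[0, 0, -0.048], [0, 0, 0]], [[0, 0, -0.088], [0, 0, 0]], [[0, 0, -0.112], [0, 0, 0]], [[0, 0, -0.116], [0, 0, 0]], [[0, 0, -0.116], [0, 0, 0]]]'

```text
t: 15.35
position: [448.5, -14.2, -29.9]
tool_rot: [0.569, 0.822, 0.0, 0.0]
contact_force: [-0.2, -0.5, 0.7]
gripper_width: 0.936
grasp_force: 0.0
```

Call:
play_rows --deltas '[[[0, 0, 0], [0, 0, 0]], [[0, 0, 0], [0, 0, 0]], [[0, 0, 0], [0, 0, 0]], [[0, 0, 0], [0, 0, 0]], [[0, 0, 0], [0, 0, 0]]]' --gripper 40 --newtons 40

```text
t: 15.85
position: [448.8, -13.8, -29.5]
tool_rot: [0.569, 0.823, 0.0, 0.0]
contact_force: [-1.1, 0.1, 6.0]
gripper_width: 0.577
grasp_force: 41.4
```

```bash
 python3 st.py
```

```text
t 15.85 tcp [448.8 -13.8 -29.5] phi -1.210 tilt 1.000 F [-1.1  0.1  6. ] w 49.3 g 41.4 q [-0.39  0.52  0.35  2.26 -0.42  0.42  0.66]
```

To row units: 110 mm / 250 = 0.44, 95 mm / 250 = 0.38, 0.2 rad / 1.5708 = 0.1273.

Call:
play_rows --deltas '[[[0, 0, 0.04], [0, 0, 0]], [[0, 0, 0.14], [0, 0, 0]], [[0, 0, 0.26], [0, 0, 0]], [[0, -0.04, 0.38], [0, 0, 0.0637]], [[0, -0.14, 0.44], [0, 0, 0.1273]]]'

```text
t: 16.35
position: [449.6, -47.6, 82.6]
tool_rot: [0.48, 0.877, 0.001, 0.001]
contact_force: [1.1, -0.1, -1.1]
gripper_width: 0.577
grasp_force: 41.8
```

To row units: -170 mm / 250 = -0.68, -140 mm / 250 = -0.56, 0.48 rad / 1.5708 = 0.3056.

Call:
play_rows --deltas '[[[0, -0.14, 0], [0, 0, 0.0764]], [[0, -0.28, 0], [0, 0, 0.1528]], [[0, -0.42, 0], [0, 0, 0.2292]], [[0, -0.56, 0], [0, 0, 0.3056]], [[0, -0.68, 0], [0, 0, 0.382]]]'

```text
t: 16.85
position: [447.9, -221.0, 80.7]
tool_rot: [0.202, 0.979, -0.0, 0.0]
contact_force: [0.0, 0.2, 0.2]
gripper_width: 0.575
grasp_force: 41.8
```

To row units: 97.5 mm / 250 = 0.39, 90 mm / 250 = 0.36, 0.384 rad / 1.5708 = 0.2445.

Call:
play_rows --deltas '[[[0.04, -0.048, 0], [0, 0, 0.0764]], [[0.14, -0.048, 0], [0, 0, 0.1528]], [[0.26, -0.048, 0], [0, 0, 0.2292]], [[0.36, -0.048, 0], [0, 0, 0.2445]], [[0.39, -0.048, 0], [0, 0, 0.2445]]]'

```text
t: 17.35
position: [548.4, -230.5, 80.7]
tool_rot: [0.012, 1.0, -0.0, 0.001]
contact_force: [-0.3, -0.0, -0.1]
gripper_width: 0.576
grasp_force: 41.8
```

To row units: -60 mm / 250 = -0.24, -40 mm / 250 = -0.16.

Call:
play_rows --deltas '[[[0, 0, 0], [0, 0, 0]], [[0, 0, -0.08], [0, 0, 0]], [[0, 0, -0.16], [0, 0, 0]], [[0, 0, -0.24], [0, 0, 0]], [[0, 0, -0.24], [0, 0, 0]]]'

```text
t: 17.85
position: [541.9, -230.4, 17.8]
tool_rot: [0.014, 1.0, 0.001, -0.003]
contact_force: [-0.2, 0.9, 0.1]
gripper_width: 0.583
grasp_force: 41.8
```

```bash
python3 st.py
```

```text
t 17.85 tcp [ 541.9 -230.4   17.8] phi -0.027 tilt 1.000 F [-0.2  0.9  0.1] w 49.8 g 41.8 q [ 0.12  0.57  0.23  1.91 -0.2   0.69  2.01]
```

To row units: -36 mm / 250 = -0.144, -33 mm / 250 = -0.132.

Call:
play_rows --deltas '[[[0, 0, -0.04], [0, 0, 0]], [[0, 0, -0.08], [0, 0, 0]], [[0, 0, -0.112], [0, 0, 0]], [[0, 0, -0.132], [0, 0, 0]], [[0, 0, -0.144], [0, 0, 0]]]'

```text
t: 18.35
position: [545.6, -231.0, -16.6]
tool_rot: [0.013, 1.0, 0.0, -0.0]
contact_force: [-0.6, -0.2, -0.3]
gripper_width: 0.577
grasp_force: 41.8
```

To row units: -3 mm / 250 = -0.012, -2 mm / 250 = -0.008.

Call:
play_rows --deltas '[[[0, 0, -0.004], [0, 0, 0]], [[0, 0, -0.008], [0, 0, 0]], [[0, 0, -0.012], [0, 0, 0]], [[0, 0, -0.012], [0, 0, 0]], [[0, 0, -0.012], [0, 0, 0]]]'

```text
t: 18.85
position: [546.0, -231.0, -18.9]
tool_rot: [0.013, 1.0, -0.0, 0.0]
contact_force: [0.2, -0.0, -0.5]
gripper_width: 0.573
grasp_force: 41.8
```

```bash
python3 st.py
```

```text
t 18.85 tcp [ 546.  -231.   -18.9] phi -0.026 tilt 1.000 F [ 0.2 -0.  -0.5] w 48.9 g 41.8 q [ 0.14  0.63  0.21  1.91 -0.22  0.62  2.03]
```

To row units: -1.5 mm / 250 = -0.006, -1 mm / 250 = -0.004.

Call:
play_rows --deltas '[[[0, 0, -0.004], [0, 0, 0]], [[0, 0, -0.006], [0, 0, 0]], [[0, 0, -0.006], [0, 0, 0]]]'

```text
t: 19.15
position: [546.1, -231.1, -19.4]
tool_rot: [0.013, 1.0, 0.0, 0.0]
contact_force: [-1.8, 1.0, 11.6]
gripper_width: 0.579
grasp_force: 43.1
```

To row units: 100 mm / 250 = 0.4, 60 mm / 250 = 0.24.

Call:
play_rows --deltas '[[[0, 0, 0], [0, 0, 0]], [[0, 0, 0], [0, 0, 0]], [[0, 0, 0.1], [0, 0, 0]], [[0, 0, 0.24], [0, 0, 0]], [[0, 0, 0.4], [0, 0, 0]]]' --gripper 64

```text
t: 19.65
position: [544.8, -230.6, 79.4]
tool_rot: [0.013, 1.0, 0.0, -0.001]
contact_force: [0.6, 0.6, -0.8]
gripper_width: 0.752
grasp_force: 0.0
```

To row units: -109 mm / 250 = -0.436, -107 mm / 250 = -0.428, 0.2 rad / 1.5708 = 0.1273.

Call:
play_rows --deltas '[[[-0.14, 0, 0], [0, 0, 0]], [[-0.28, 0, 0], [0, 0, 0]], [[-0.42, 0, 0], [0, 0, 0]], [[-0.428, 0.16, 0], [0, 0, 0.0637]], [[-0.436, 0.32, 0], [0, 0, 0.1273]]]'

```text
t: 20.15
position: [435.7, -151.4, 79.5]
tool_rot: [-0.087, 0.996, -0.0, 0.0]
contact_force: [0.5, 1.8, 1.2]
gripper_width: 0.75
grasp_force: 0.0
```

To row units: 220 mm / 250 = 0.88, 180 mm / 250 = 0.72, 0.204 rad / 1.5708 = 0.1299.

Call:
play_rows --deltas '[[[-0.004, 0.18, 0], [0, 0, 0.0637]], [[-0.008, 0.36, 0], [0, 0, 0.1299]], [[-0.016, 0.54, 0], [0, 0, 0.1299]], [[-0.02, 0.72, 0], [0, 0, 0.1299]], [[-0.024, 0.88, 0], [0, 0, 0.1299]]]'

```text
t: 20.65
position: [430.6, 71.2, 79.6]
tool_rot: [-0.188, 0.982, 0.0, 0.0]
contact_force: [0.0, 0.1, 0.6]
gripper_width: 0.75
grasp_force: 0.0
```

```bash
python3 - <<'E'
from st import *
st()
f=robot.grab_frame("top")
for n in("cork_block",):
  for r in robot.regions_of(f,n)[:2]:
    p=cloud(f,r["mask"]);print(n,r["conf"],p.mean(0),np.median(p[:,2]))
    q=p[p[:,2]>28][:,:2].astype(np.float32)
    if len(q)>5: print(cv2.minAreaRect(q))
E
```

```text
t 20.65 tcp [430.6  71.2  79.6] phi 0.379 tilt 1.000 F [0.  0.1 0.6] w 64.1 g 0.0 q [-0.36  0.26  0.07  2.22 -0.03  0.67  1.67]
cork_block 0.87 [ 544.41594025 -229.42697184   34.97324353] 35.58537996207474
((544.4407348632812, -230.17236328125), (45.13055419921875, 85.93751525878906), 89.1405258178711)
```

To row units: -80 mm / 250 = -0.32, -55 mm / 250 = -0.22.

Call:
play_rows --deltas '[[[0, 0.08, 0], [0, 0, 0]], [[0, 0.128, 0], [0, 0, 0]], [[0, 0.128, -0.1], [0, 0, 0]], [[0, 0.128, -0.22], [0, 0, 0]], [[0, 0.128, -0.32], [0, 0, 0]]]'

```text
t: 21.25
position: [431.0, 100.6, -1.6]
tool_rot: [-0.188, 0.982, -0.0, 0.0]
contact_force: [0.1, 0.1, 0.5]
gripper_width: 0.745
grasp_force: 0.0
```

Call:
play_rows --deltas '[[[0, 0, -0.048], [0, 0, 0]], [[0, 0, -0.088], [0, 0, 0]], [[0, 0, -0.112], [0, 0, 0]], [[0, 0, -0.12], [0, 0, 0]], [[0, 0, -0.12], [0, 0, 0]]]'

```text
t: 21.75
position: [431.2, 101.1, -30.3]
tool_rot: [-0.188, 0.982, 0.0, 0.0]
contact_force: [-0.3, -0.2, -0.0]
gripper_width: 0.752
grasp_force: 0.0
```

Call:
play_rows --deltas '[[[0, 0, 0], [0, 0, 0]], [[0, 0, 0], [0, 0, 0]], [[0, 0, 0], [0, 0, 0]], [[0, 0, 0], [0, 0, 0]], [[0, 0, 0], [0, 0, 0]]]' --gripper 12 --newtons 50

```text
t: 22.25
position: [431.1, 101.1, -30.0]
tool_rot: [-0.188, 0.982, 0.0, 0.0]
contact_force: [-0.5, 0.0, 6.4]
gripper_width: 0.236
grasp_force: 48.6
```

Call:
play_rows --deltas '[[[0, 0, 0], [0, 0, 0]], [[0, 0, 0.04], [0, 0, 0]], [[0, 0, 0.14], [0, 0, 0]], [[0, 0, 0.28], [0, 0, 0]], [[0, 0, 0.4], [0, 0, 0]]]'

```text
t: 22.75
position: [430.7, 100.9, 71.3]
tool_rot: [-0.188, 0.982, 0.0, 0.0]
contact_force: [-0.4, 1.0, 0.4]
gripper_width: 0.236
grasp_force: 49.1
```

```bash
python3 - <<'E'
from st import *
np.set_printoptions(precision=1,suppress=True)
st()
f=robot.grab_frame("side")
for r in robot.regions_of(f,"wood_gouge")[:1]:
    p=cloud(f,r["mask"]);print(r["conf"],p.min(0),p.max(0),np.percentile(p,[5,95],0))
cv2.imwrite("pics/k.png",cv2.resize(f["img"][150:330,240:420,::-1],(600,600),interpolation=cv2.INTER_CUBIC))
E
```

```text
t 22.75 tcp [430.7 100.9  71.3] phi 0.378 tilt 1.000 F [-0.4  1.   0.4] w 20.2 g 49.1 q [-0.4  0.3  0.1  2.2 -0.   0.7  1.6]
0.68 [369.9 -40.8  -1.4] [524.1 141.7 124.7] [[375.3  84.6 108.7]
 [513.9 134.6 122.3]]
```

View pics/k.png

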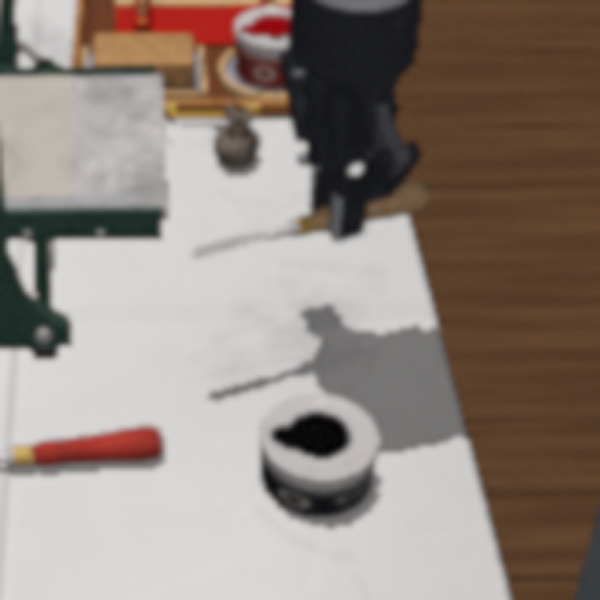

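To row units: -70 mm / 250 = -0.28, -40 mm / 250 = -0.16, 0.22 rad / 1.5708 = 0.1401.

Call:
play_rows --deltas '[[[0, -0.02, 0], [0, 0, 0.0637]], [[0, -0.04, 0], [0, 0, 0.1401]], [[0, -0.08, 0], [0, 0, 0.2228]], [[0, -0.16, 0], [0, 0, 0.3056]], [[0, -0.28, 0], [0, 0, 0.382]]]'

```text
t: 23.35
position: [430.7, 31.6, 69.3]
tool_rot: [-0.473, 0.881, 0.0, 0.0]
contact_force: [0.7, -0.2, -0.8]
gripper_width: 0.23
grasp_force: 49.1
```

To row units: -200 mm / 250 = -0.8, -160 mm / 250 = -0.64.

Call:
play_rows --deltas '[[[0, -0.16, 0], [0, 0, 0]], [[0, -0.32, 0], [0, 0, 0]], [[0, -0.48, 0], [0, 0, 0]], [[0, -0.64, 0], [0, 0, 0]], [[0, -0.8, 0], [0, 0, 0]]]'

```text
t: 23.85
position: [430.2, -170.5, 69.3]
tool_rot: [-0.47, 0.883, 0.0, -0.0]
contact_force: [0.4, 0.1, -0.1]
gripper_width: 0.238
grasp_force: 49.1
```

To row units: -190 mm / 250 = -0.76, -160 mm / 250 = -0.64, -0.22 rad / 1.5708 = -0.1401.

Call:
play_rows --deltas '[[[0, -0.16, 0], [0, 0, 0]], [[0, -0.32, 0], [0, 0, 0]], [[0, -0.48, 0], [0, 0, 0]], [[0.02, -0.64, 0], [0, 0, -0.0637]], [[0.04, -0.76, 0], [0, 0, -0.1401]]]'

```text
t: 24.35
position: [439.4, -362.5, 69.2]
tool_rot: [-0.366, 0.93, -0.0, 0.0]
contact_force: [0.8, 0.4, 0.0]
gripper_width: 0.233
grasp_force: 49.1
```

To row units: 26 mm / 250 = 0.104, -22.7 mm / 250 = -0.0908, -0.7 rad / 1.5708 = -0.4456.

Call:
play_rows --deltas '[[[0.04, -0.08, 0], [0, 0, -0.0891]], [[0.08, -0.0908, 0], [0, 0, -0.1783]], [[0.104, -0.0908, 0], [0, 0, -0.2674]], [[0.104, -0.0908, 0], [0, 0, -0.3565]], [[0.104, -0.0908, 0], [0, 0, -0.4456]]]'

```text
t: 24.85
position: [466.6, -381.3, 68.9]
tool_rot: [-0.026, 1.0, 0.0, -0.0]
contact_force: [0.4, 0.0, -1.0]
gripper_width: 0.232
grasp_force: 48.9
```

To row units: -42 mm / 250 = -0.168, -30 mm / 250 = -0.12, -0.084 rad / 1.5708 = -0.0535.

Call:
play_rows --deltas '[[[0, 0, 0], [0, 0, -0.0535]], [[0, 0, -0.06], [0, 0, -0.0535]], [[0, 0, -0.12], [0, 0, -0.0535]], [[0, 0, -0.168], [0, 0, -0.0535]], [[0, 0, -0.168], [0, 0, -0.0535]]]'

```text
t: 25.35
position: [465.0, -380.4, 24.5]
tool_rot: [0.012, 1.0, 0.001, -0.002]
contact_force: [-0.0, 0.3, -0.1]
gripper_width: 0.236
grasp_force: 48.9
```

```bash
python3 - <<'E'
from st import *
np.set_printoptions(precision=1,suppress=True)
st()
for c in("top","side"):
  f=robot.grab_frame(c)
  for r in robot.regions_of(f,"wood_gouge")[:1]:
    p=cloud(f,r["mask"]);p=p[p[:,2]>45];print(c,r["conf"],len(p),np.percentile(p,[1,50,99],0))
  if c=="top":img=cv2.resize(f["img"][185:275,320:405,::-1],(566,600),interpolation=cv2.INTER_CUBIC);cv2.imwrite("pics/l.png",img)
E
```

```text
t 25.35 tcp [ 465.  -380.4   24.5] phi -0.025 tilt 1.000 F [-0.   0.3 -0.1] w 20.2 g 48.9 q [ 0.5  0.6  0.1  1.9 -0.1  0.7  2.2]
top 0.47 8 [[416.8 206.2  45.1]
 [448.8 229.1  46.8]
 [468.9 239.4  49.3]]
side 0.44 176 [[ 402.9 -390.4   60.6]
 [ 441.7 -374.2   70.2]
 [ 560.7 -365.5   79.5]]
```

View pics/l.png

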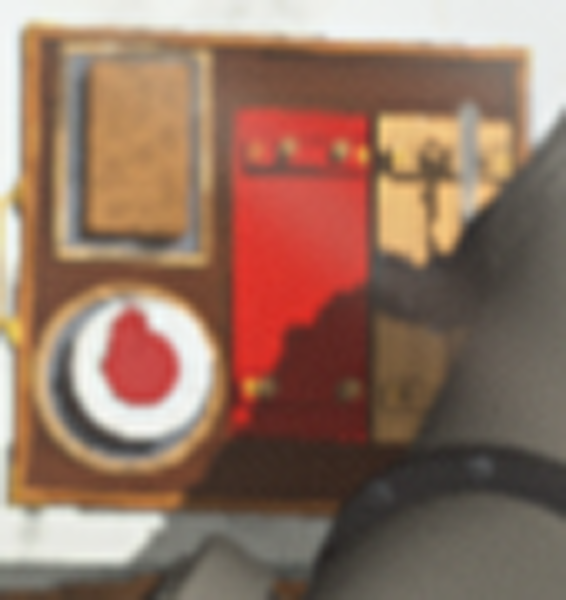

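```bash
python3 - <<'E'
from st import *
np.set_printoptions(precision=1,suppress=True)
st()
f=robot.grab_frame("top")
v,u=np.mgrid[196:222,380:400];P=world(f,np.c_[u.ravel(),v.ravel()])
m=(P[:,2]>50)&(P[:,2]<75)&(P[:,0]>500)
Q=P[m]
for x in range(500,580,8):
    q=Q[abs(Q[:,0]-x)<4]
    if len(q): print(x,len(q),q.mean(0))
print(world(f,[(320+469/6.66,185+y/6.66) for y in(110,150,200)],z=60))
E
```

```text
t 25.55 tcp [ 467.1 -382.    27.7] phi -0.026 tilt 1.000 F [ 0.3  0.1 -0.8] w 20.1 g 48.9 q [ 0.5  0.6  0.1  1.9 -0.1  0.7  2.2]
508 1 [ 510.6 -383.6   64.9]
516 6 [ 516.2 -384.2   69.3]
524 5 [ 524.4 -385.2   70.1]
532 8 [ 532.2 -385.8   69.2]
540 5 [ 539.6 -386.7   70.4]
548 7 [ 547.8 -387.2   68.4]
556 7 [ 555.1 -386.3   70.9]
564 5 [ 562.7 -386.9   66.6]
[[ 561.1 -387.2   60. ]
 [ 541.7 -386.8   60. ]
 [ 517.7 -386.3   60. ]]
```

To row units: -26 mm / 250 = -0.104, -21 mm / 250 = -0.084, 0.02 rad / 1.5708 = 0.0127.

Call:
play_rows --deltas '[[[0.008, 0.0012, 0], [0, 0, 0.0127]], [[0.008, 0.0012, -0.032], [0, 0, 0.0127]], [[0.008, 0.0012, -0.06], [0, 0, 0.0127]], [[0.008, 0.0012, -0.084], [0, 0, 0.0127]], [[0.008, 0.0012, -0.104], [0, 0, 0.0127]]]'

```text
t: 26.1
position: [468.4, -381.1, 0.5]
tool_rot: [0.003, 1.0, 0.0, -0.0]
contact_force: [-0.5, 0.4, 0.2]
gripper_width: 0.238
grasp_force: 48.9
```

To row units: -8 mm / 250 = -0.032, -7 mm / 250 = -0.028.

Call:
play_rows --deltas '[[[0, 0, -0.012], [0, 0, 0]], [[0, 0, -0.02], [0, 0, 0]], [[0, 0, -0.028], [0, 0, 0]], [[0, 0, -0.032], [0, 0, 0]], [[0, 0, -0.032], [0, 0, 0]]]'

```text
t: 26.6
position: [468.9, -381.4, -6.6]
tool_rot: [0.003, 1.0, 0.0, 0.0]
contact_force: [0.2, -0.0, -1.0]
gripper_width: 0.233
grasp_force: 48.9
```

```bash
python3 - <<'E'
from st import *
np.set_printoptions(precision=1,suppress=True)
st()
f=robot.grab_frame("top")
v,u=np.mgrid[196:222,380:400];P=world(f,np.c_[u.ravel(),v.ravel()])
for x in range(510,580,8):
    q=P[(abs(P[:,0]-x)<4)&(P[:,2]>29)]
    if len(q): print(x,len(q),q.mean(0))
E
```

```text
t 26.60 tcp [ 468.9 -381.4   -6.6] phi -0.006 tilt 1.000 F [ 0.2 -0.  -1. ] w 19.9 g 48.9 q [ 0.5  0.6  0.1  1.9 -0.1  0.7  2.2]
510 1 [ 512.4 -381.5   33.6]
518 6 [ 517.9 -381.8   39.4]
526 4 [ 526.8 -383.1   34.8]
534 8 [ 534.3 -388.5   37. ]
542 32 [ 541.8 -384.8   37.2]
550 9 [ 549.1 -384.6   32.9]
558 9 [ 557.6 -385.1   36.1]
566 4 [ 565.  -384.6   35.4]
```

To row units: -2.5 mm / 250 = -0.01, -2 mm / 250 = -0.008.

Call:
play_rows --deltas '[[[0, 0, -0.004], [0, 0, 0]], [[0, 0, -0.008], [0, 0, 0]], [[0, 0, -0.01], [0, 0, 0]], [[0, 0, -0.01], [0, 0, 0]]]'

```text
t: 27.05
position: [469.2, -381.5, -8.7]
tool_rot: [0.003, 1.0, -0.0, 0.0]
contact_force: [0.2, 0.2, 4.6]
gripper_width: 0.234
grasp_force: 49.5
```

```bash
python3 st.py
```

```text
t 27.05 tcp [ 469.2 -381.5   -8.7] phi -0.006 tilt 1.000 F [0.2 0.2 4.6] w 20.0 g 49.5 q [ 0.49  0.62  0.12  1.88 -0.12  0.65  2.25]
```

To row units: 100 mm / 250 = 0.4, 60 mm / 250 = 0.24.

Call:
play_rows --deltas '[[[0, 0, 0], [0, 0, 0]], [[0, 0, 0], [0, 0, 0]], [[0, 0, 0.1], [0, 0, 0]], [[0, 0, 0.24], [0, 0, 0]], [[0, 0, 0.4], [0, 0, 0]]]' --gripper 40

```text
t: 27.55
position: [467.7, -380.7, 90.7]
tool_rot: [0.003, 1.0, 0.001, -0.001]
contact_force: [0.5, -0.6, -0.5]
gripper_width: 0.466
grasp_force: 0.0
```

To row units: 185 mm / 250 = 0.74, 140 mm / 250 = 0.56, 0.116 rad / 1.5708 = 0.0738.

Call:
play_rows --deltas '[[[-0.04, 0.08, 0], [0, 0, 0]], [[-0.08, 0.22, 0], [0, 0, 0]], [[-0.12, 0.38, 0], [0, 0, 0]], [[-0.14, 0.56, 0], [0, 0, 0.0382]], [[-0.14, 0.74, 0], [0, 0, 0.0738]]]'

```text
t: 28.05
position: [432.4, -195.1, 90.7]
tool_rot: [-0.055, 0.998, 0.0, -0.0]
contact_force: [0.9, 0.1, -0.2]
gripper_width: 0.468
grasp_force: 0.0
```

To row units: 225 mm / 250 = 0.9, 180 mm / 250 = 0.72.

Call:
play_rows --deltas '[[[0, 0.18, 0], [0, 0, 0]], [[0, 0.36, 0], [0, 0, 0]], [[0, 0.54, 0], [0, 0, 0]], [[0, 0.72, 0], [0, 0, 0]], [[0, 0.9, 0], [0, 0, 0]]]'

```text
t: 28.55
position: [433.4, 30.2, 91.0]
tool_rot: [-0.055, 0.998, -0.0, 0.0]
contact_force: [1.1, -0.4, -0.5]
gripper_width: 0.471
grasp_force: 0.0
```

To row units: 165 mm / 250 = 0.66, 150 mm / 250 = 0.6.

Call:
play_rows --deltas '[[[0, 0.18, 0], [0, 0, 0]], [[0, 0.36, 0], [0, 0, 0]], [[0, 0.5, 0], [0, 0, 0]], [[0, 0.6, 0], [0, 0, 0]], [[0, 0.66, 0], [0, 0, 0]]]'

```text
t: 29.05
position: [433.4, 196.2, 90.8]
tool_rot: [-0.057, 0.998, 0.0, 0.0]
contact_force: [-0.6, 0.6, -0.1]
gripper_width: 0.468
grasp_force: 0.0
```

```bash
python3 - <<'E'
from st import *
np.set_printoptions(precision=1,suppress=True)
st()
f=robot.grab_frame("top")
v,u=np.mgrid[190:275,320:410];P=world(f,np.c_[u.ravel(),v.ravel()])
print("wood seated ridge")
for x in range(400,580,12):
    q=P[(abs(P[:,0]-x)<5)&(abs(P[:,1]+384)<9)&(P[:,2]>24)]
    if len(q): print(x,len(q),q.mean(0),q[:,2].max())
g=robot.grab_frame("side")
C=[]
for f in(f,g):
    v,u=np.mgrid[60:330,150:420];C.append(world(f,np.c_[u.ravel(),v.ravel()]))
P=np.vstack(C)
P=P[(P[:,0]>515)&(P[:,0]<760)&(P[:,1]>80)&(P[:,1]<190)]
for x in range(520,760,20):
    print(x,[ (z,round(float(np.percentile(q[:,1],97)),0),len(q)) for z in(30,60,90,120,160,200,250,300) for q in[P[(abs(P[:,0]-x)<10)&(P[:,2]>=z)&(P[:,2]<z+40)]] if len(q)>3])
E
```

```text
t 29.05 tcp [433.4 196.2  90.8] phi 0.113 tilt 1.000 F [-0.6  0.6 -0.1] w 40.0 g 0.0 q [-0.5  0.3 -0.1  2.1  0.1  0.7  1.1]
wood seated ridge
412 16 [ 412.3 -382.7   41.8] 48.9283989644116
424 19 [ 423.8 -384.3   41.1] 48.12904058437539
436 15 [ 436.3 -381.5   41.8] 49.54716923623096
448 15 [ 447.9 -382.    39.3] 46.636256503403274
460 15 [ 459.9 -381.7   38. ] 46.10513095770125
472 15 [ 473.  -382.7   39. ] 43.36673399554684
484 13 [ 483.3 -382.5   37.5] 45.48776601902705
496 12 [ 495.8 -382.1   36.6] 47.33851757030402
508 5 [ 508.1 -382.7   36.6] 40.54963990479064
520 6 [ 519.3 -383.8   31.3] 39.08432849029441
532 7 [ 532.8 -384.8   31.3] 38.6624157242893
544 13 [ 543.  -383.6   30.4] 35.51812558469487
556 9 [ 556.3 -382.6   31. ] 37.58382177266458
568 4 [ 566.  -383.3   30.5] 35.97059451918085
520 []
540 [(60, 94.0, 25), (90, 95.0, 76)]
560 [(60, 94.0, 39), (90, 94.0, 123)]
580 [(60, 97.0, 39), (90, 95.0, 116)]
600 [(30, 109.0, 6), (60, 94.0, 41), (90, 94.0, 124)]
620 [(30, 109.0, 174), (60, 95.0, 99), (90, 96.0, 118)]
640 [(30, 111.0, 144), (60, 111.0, 154), (90, 110.0, 179), (120, 111.0, 113), (160, 110.0, 136), (200, 105.0, 10)]
660 [(30, 111.0, 128), (60, 111.0, 139), (90, 112.0, 152), (120, 113.0, 154), (160, 112.0, 179), (200, 110.0, 132)]
680 [(30, 112.0, 120), (60, 113.0, 135), (90, 112.0, 139), (120, 115.0, 198), (160, 110.0, 147), (200, 111.0, 198)]
700 [(30, 111.0, 124), (60, 112.0, 131), (90, 112.0, 143), (120, 113.0, 200), (160, 112.0, 141), (200, 113.0, 120)]
720 [(30, 110.0, 127), (60, 111.0, 134), (90, 111.0, 154), (120, 111.0, 151), (160, 111.0, 186), (200, 117.0, 63)]
740 [(30, 110.0, 122), (60, 110.0, 80), (90, 108.0, 100)]
```

To row units: 167.5 mm / 250 = 0.67, 120 mm / 250 = 0.48.

Call:
play_rows --deltas '[[[0.16, 0.012, 0], [0, 0, 0]], [[0.32, 0.024, 0], [0, 0, 0]], [[0.48, 0.036, 0], [0, 0, 0]], [[0.608, 0.036, 0], [0, 0, 0]], [[0.67, 0.036, 0], [0, 0, 0]]]' --gripper 46

```text
t: 29.65
position: [604.3, 200.0, 90.5]
tool_rot: [-0.054, 0.999, -0.001, 0.001]
contact_force: [-0.7, -0.4, -0.1]
gripper_width: 0.539
grasp_force: 0.0
```

To row units: -95 mm / 250 = -0.38, -75 mm / 250 = -0.3.

Call:
play_rows --deltas '[[[0, 0, 0], [0, 0, 0]], [[0, 0, -0.1], [0, 0, 0]], [[0, 0, -0.2], [0, 0, 0]], [[0, 0, -0.3], [0, 0, 0]], [[0, 0, -0.38], [0, 0, 0]]]'

```text
t: 30.15
position: [599.4, 201.1, -5.6]
tool_rot: [-0.055, 0.998, -0.001, -0.001]
contact_force: [0.1, -0.5, -0.5]
gripper_width: 0.542
grasp_force: 0.0
```

To row units: -27 mm / 250 = -0.108, -25 mm / 250 = -0.1.

Call:
play_rows --deltas '[[[0, 0, -0.048], [0, 0, 0]], [[0, 0, -0.08], [0, 0, 0]], [[0, 0, -0.1], [0, 0, 0]], [[0, 0, -0.108], [0, 0, 0]], [[0, 0, -0.108], [0, 0, 0]]]'

```text
t: 30.65
position: [601.6, 202.7, -30.7]
tool_rot: [-0.055, 0.998, 0.0, 0.0]
contact_force: [0.8, -0.7, 0.9]
gripper_width: 0.539
grasp_force: 0.0
```

Call:
play_rows --deltas '[[[0, 0, 0], [0, 0, 0]], [[0, 0, 0], [0, 0, 0]], [[0, 0, 0], [0, 0, 0]], [[0, 0, 0], [0, 0, 0]], [[0, 0, 0], [0, 0, 0]]]' --gripper 12 --newtons 50

```text
t: 31.15
position: [601.9, 202.8, -30.3]
tool_rot: [-0.055, 0.998, 0.0, 0.001]
contact_force: [-1.9, -0.3, 5.9]
gripper_width: 0.234
grasp_force: 49.0
```

To row units: 105 mm / 250 = 0.42, 70 mm / 250 = 0.28.

Call:
play_rows --deltas '[[[0, 0, 0], [0, 0, 0]], [[0, 0, 0.04], [0, 0, 0]], [[0, 0, 0.14], [0, 0, 0]], [[0, 0, 0.28], [0, 0, 0]], [[0, 0, 0.42], [0, 0, 0]]]'

```text
t: 31.65
position: [600.7, 202.4, 75.0]
tool_rot: [-0.055, 0.998, -0.0, -0.001]
contact_force: [0.6, -1.0, 0.7]
gripper_width: 0.234
grasp_force: 48.9
```

```bash
python3 - <<'E'
from st import *
np.set_printoptions(precision=1,suppress=True)
st()
f=robot.grab_frame("side")
for r in robot.regions_of(f,"red_gouge")[:1]:
    p=cloud(f,r["mask"]);print(r["conf"],np.percentile(p,[1,50,99],0))
    for x in range(530,720,20):
        q=p[abs(p[:,0]-x)<8]
        if len(q): print(x,len(q),np.median(q,0))
E
```

```text
t 31.65 tcp [600.7 202.4  75. ] phi 0.110 tilt 1.000 F [ 0.6 -1.   0.7] w 20.0 g 48.9 q [-0.4  0.5 -0.1  1.8  0.1  0.8  1.2]
0.68 [[543.  192.1 111. ]
 [583.  208.9 119.7]
 [699.4 219.1 128. ]]
550 83 [550.6 205.3 123. ]
570 87 [569.7 207.4 123.1]
590 18 [584.8 208.4 120.5]
610 17 [615.1 211.3 121.4]
630 51 [630.2 211.5 120.5]
650 32 [649.6 210.3 117.6]
670 33 [672.  211.  117.4]
690 28 [689.4 213.  116.3]
710 2 [702.5 212.9 115.8]
```

To row units: -170 mm / 250 = -0.68, -140 mm / 250 = -0.56, 0.26 rad / 1.5708 = 0.1655.

Call:
play_rows --deltas '[[[-0.1, 0, 0], [0, 0, 0.0764]], [[-0.24, 0, 0], [0, 0, 0.1655]], [[-0.4, 0, 0], [0, 0, 0.2546]], [[-0.56, 0, 0], [0, 0, 0.3438]], [[-0.68, 0, 0], [0, 0, 0.4329]]]'

```text
t: 32.25
position: [428.3, 202.0, 73.5]
tool_rot: [-0.388, 0.922, -0.0, -0.001]
contact_force: [0.4, 0.9, -0.6]
gripper_width: 0.228
grasp_force: 48.8
```

To row units: -175 mm / 250 = -0.7, -135 mm / 250 = -0.54, 0.07 rad / 1.5708 = 0.0446.

Call:
play_rows --deltas '[[[0, -0.08, 0], [0, 0, 0.0446]], [[0, -0.22, 0], [0, 0, 0.0446]], [[0, -0.38, 0], [0, 0, 0.0446]], [[0, -0.54, 0], [0, 0, 0.0446]], [[0, -0.7, 0], [0, 0, 0.0446]]]'

```text
t: 32.75
position: [430.8, 26.1, 73.9]
tool_rot: [-0.417, 0.909, 0.0, -0.0]
contact_force: [1.4, 0.7, -0.2]
gripper_width: 0.231
grasp_force: 48.9
```

To row units: -200 mm / 250 = -0.8, -160 mm / 250 = -0.64.

Call:
play_rows --deltas '[[[0, -0.16, 0], [0, 0, 0]], [[0, -0.32, 0], [0, 0, 0]], [[0, -0.48, 0], [0, 0, 0]], [[0, -0.64, 0], [0, 0, 0]], [[0, -0.8, 0], [0, 0, 0]]]'

```text
t: 33.25
position: [430.7, -173.9, 73.8]
tool_rot: [-0.417, 0.909, 0.0, -0.0]
contact_force: [1.2, 0.4, -0.7]
gripper_width: 0.229
grasp_force: 48.9
```

To row units: -137.7 mm / 250 = -0.5508, -130 mm / 250 = -0.52, -0.5 rad / 1.5708 = -0.3183.

Call:
play_rows --deltas '[[[0, -0.16, 0], [0, 0, 0]], [[0.02, -0.32, 0], [0, 0, -0.0637]], [[0.06, -0.44, 0], [0, 0, -0.1464]], [[0.112, -0.52, 0], [0, 0, -0.2292]], [[0.146, -0.5508, 0], [0, 0, -0.3183]]]'

```text
t: 33.75
position: [467.7, -312.9, 73.7]
tool_rot: [-0.175, 0.985, -0.001, -0.0]
contact_force: [1.3, 0.8, 0.6]
gripper_width: 0.233
grasp_force: 49.0
```

To row units: -47 mm / 250 = -0.188, -32 mm / 250 = -0.128, -0.38 rad / 1.5708 = -0.2419.

Call:
play_rows --deltas '[[[0, 0, 0], [0, 0, -0.0828]], [[0, 0, 0], [0, 0, -0.1655]], [[0, 0, -0.06], [0, 0, -0.2419]], [[0, 0, -0.128], [0, 0, -0.2419]], [[0, 0, -0.188], [0, 0, -0.2419]]]'

```text
t: 34.25
position: [467.5, -309.6, 26.0]
tool_rot: [0.01, 1.0, 0.0, -0.0]
contact_force: [-0.4, 0.1, -0.9]
gripper_width: 0.233
grasp_force: 49.0
```

```bash
cat > bl.py <<'E'
from st import *
np.set_printoptions(precision=1,suppress=True)
robot.grab_frame("top");st()
f=robot.grab_frame("top")
v,u=np.mgrid[185:230,350:382];P=world(f,np.c_[u.ravel(),v.ravel()])
for x in range(494,590,8):
    q=P[(abs(P[:,0]-x)<4)&(P[:,2]>29)&(P[:,2]<80)&(abs(P[:,1]+312)<20)]
    if len(q): print(x,len(q),q.mean(0))
E
python3 bl.py
```

```text
t 34.30 tcp [ 466.  -308.8   23.8] phi -0.019 tilt 1.000 F [-0.7  0.6 -2.1] w 20.0 g 49.0 q [ 0.4  0.5  0.1  2.  -0.1  0.7  2.1]
518 5 [ 518.5 -307.8   68.8]
526 4 [ 526.8 -309.3   63.2]
534 6 [ 533.7 -309.3   66.4]
542 20 [ 542.7 -312.2   47.7]
550 10 [ 548.8 -307.5   57.5]
558 7 [ 558.3 -311.6   62. ]
566 6 [ 565.  -311.3   63.9]
574 2 [ 570.4 -310.4   60.7]
```

```bash
python3 bl.py
```

```text
t 34.40 tcp [ 466.8 -309.4   26. ] phi -0.020 tilt 1.000 F [ 0.   0.3 -0.5] w 19.7 g 49.0 q [ 0.4  0.5  0.1  2.  -0.1  0.7  2.1]
518 4 [ 518.3 -308.5   66.9]
526 5 [ 526.2 -310.5   68.8]
534 9 [ 533.9 -311.5   64.3]
542 19 [ 542.2 -312.1   50.3]
550 14 [ 548.9 -308.8   56.5]
558 7 [ 558.7 -311.1   67. ]
566 7 [ 566.4 -310.2   64.9]
574 1 [ 570.1 -314.8   62.8]
```

To row units: -26 mm / 250 = -0.104, -1.2 mm / 250 = -0.0048, -0.01 rad / 1.5708 = -0.0064.

Call:
play_rows --deltas '[[[0.004, -0.0048, 0], [0, 0, -0.0064]], [[0.004, -0.0048, -0.032], [0, 0, -0.0064]], [[0.004, -0.0048, -0.06], [0, 0, -0.0064]], [[0.004, -0.0048, -0.084], [0, 0, -0.0064]], [[0.004, -0.0048, -0.104], [0, 0, -0.0064]]]'

```text
t: 34.95
position: [468.5, -311.1, 0.1]
tool_rot: [0.015, 1.0, 0.0, -0.0]
contact_force: [-0.2, -0.0, -0.3]
gripper_width: 0.235
grasp_force: 49.0
```

To row units: -8 mm / 250 = -0.032, -7 mm / 250 = -0.028.

Call:
play_rows --deltas '[[[0, 0, -0.012], [0, 0, 0]], [[0, 0, -0.02], [0, 0, 0]], [[0, 0, -0.028], [0, 0, 0]], [[0, 0, -0.032], [0, 0, 0]], [[0, 0, -0.032], [0, 0, 0]]]'

```text
t: 35.45
position: [468.9, -311.3, -7.1]
tool_rot: [0.015, 1.0, 0.0, -0.0]
contact_force: [-0.3, 0.6, -1.0]
gripper_width: 0.232
grasp_force: 49.0
```

```bash
python3 bl.py
```

```text
t 35.50 tcp [ 468.9 -311.3   -7. ] phi -0.030 tilt 1.000 F [ 0.1 -0.2 -1.2] w 19.9 g 49.0 q [ 0.4  0.6  0.1  2.  -0.1  0.6  2.1]
518 3 [ 519.5 -311.1   34.2]
526 5 [ 526.  -311.6   36.6]
534 7 [ 534.4 -312.9   34.7]
542 13 [ 542.1 -309.9   38.9]
550 13 [ 549.  -308.5   35.1]
558 4 [ 557.  -314.5   34.7]
566 7 [ 565.5 -314.2   34.8]
574 2 [ 573.1 -312.9   31.6]
```

Blade is between the dowels; lower the last bit, release, rise and inspect.

To row units: -3 mm / 250 = -0.012, -2 mm / 250 = -0.008.

Call:
play_rows --deltas '[[[0, 0, -0.004], [0, 0, 0]], [[0, 0, -0.008], [0, 0, 0]], [[0, 0, -0.012], [0, 0, 0]], [[0, 0, -0.012], [0, 0, 0]]]'

```text
t: 35.95
position: [469.3, -311.5, -9.4]
tool_rot: [0.015, 1.0, -0.0, 0.0]
contact_force: [-0.6, 0.9, 6.4]
gripper_width: 0.234
grasp_force: 49.8
```

To row units: 100 mm / 250 = 0.4, 55 mm / 250 = 0.22.

Call:
play_rows --deltas '[[[0, 0, 0], [0, 0, 0]], [[0, 0, 0], [0, 0, 0]], [[0, 0, 0.08], [0, 0, 0]], [[0, 0, 0.22], [0, 0, 0]], [[0, 0, 0.4], [0, 0, 0]]]' --gripper 36

```text
t: 36.45
position: [467.3, -310.4, 89.3]
tool_rot: [0.015, 1.0, 0.001, -0.002]
contact_force: [1.1, -0.2, 0.3]
gripper_width: 0.424
grasp_force: 0.0
```

Call:
play_rows --deltas '[[[-0.04, 0.16, 0.04], [0, 0, 0]], [[-0.08, 0.32, 0.08], [0, 0, 0]], [[-0.12, 0.5, 0.08], [0, 0, 0]], [[-0.14, 0.68, 0.08], [0, 0, 0]], [[-0.14, 0.88, 0.08], [0, 0, 0]]]'

```text
t: 36.95
position: [432.7, -90.4, 110.0]
tool_rot: [0.016, 1.0, -0.0, 0.0]
contact_force: [1.3, -0.5, 0.3]
gripper_width: 0.422
grasp_force: 0.0
```

To row units: 80 mm / 250 = 0.32, 70 mm / 250 = 0.28.

Call:
play_rows --deltas '[[[0, 0.16, 0], [0, 0, 0]], [[0, 0.28, 0], [0, 0, 0]], [[0, 0.32, 0], [0, 0, 0]], [[0, 0.32, 0], [0, 0, 0]]]'

```text
t: 37.35
position: [433.8, -10.2, 109.9]
tool_rot: [0.013, 1.0, 0.0, -0.0]
contact_force: [-0.6, 0.7, 0.1]
gripper_width: 0.424
grasp_force: 0.0
```

```bash
python3 - <<'E'
from st import *
np.set_printoptions(precision=1,suppress=True)
st()
f=robot.grab_frame("top")
v,u=np.mgrid[185:275,320:410];P=world(f,np.c_[u.ravel(),v.ravel()])
for yc in(-312,-383):
  for x in range(400,585,16):
    q=P[(abs(P[:,0]-x)<7)&(abs(P[:,1]-yc)<8)&(P[:,2]>24)]
    if len(q): print(x,len(q),q.mean(0))
for n in("red_tin","cork_block","black_tin","etching_needle"):
    r=robot.regions_of(f,n)
    if r: print(n,r[0]["conf"],cloud(f,r[0]["mask"]).mean(0))
cv2.imwrite("pics/z.png",cv2.resize(f["img"][185:275,320:405,::-1],(566,600),interpolation=cv2.INTER_CUBIC))
E
```

```text
t 37.35 tcp [433.8 -10.2 109.9] phi -0.027 tilt 1.000 F [-0.6  0.7  0.1] w 36.2 g 0.0 q [-0.1  0.2 -0.   2.2  0.   0.8  1.4]
416 17 [ 416.  -311.3   41. ]
432 20 [ 432.3 -311.    43. ]
448 20 [ 447.7 -311.3   40.6]
464 19 [ 463.8 -310.9   39.2]
480 19 [ 479.8 -309.3   37.5]
496 16 [ 496.  -310.9   37.1]
512 9 [ 512.1 -312.3   33.5]
528 8 [ 529.  -312.1   32.6]
544 19 [ 543.  -312.5   29.2]
560 12 [ 559.3 -315.2   28.6]
576 4 [ 572.3 -315.2   27.7]
400 5 [ 406.2 -381.7   39. ]
416 22 [ 416.1 -382.5   42.7]
432 19 [ 432.8 -381.5   42.9]
448 22 [ 448.  -381.8   41.3]
464 24 [ 464.2 -382.5   37.2]
480 20 [ 479.5 -382.4   37.3]
496 18 [ 495.9 -381.9   35.8]
512 9 [ 511.9 -383.2   32.6]
528 8 [ 527.  -383.3   34. ]
544 14 [ 544.5 -384.4   30.8]
560 10 [ 560.3 -383.    29.8]
red_tin 0.67 [ 437.8 -227.3   55.4]
cork_block 0.72 [ 542.7 -229.    34.4]
black_tin 0.89 [450.5 216.4  32.9]
etching_needle 0.59 [606.8 330.    5. ]
```

View pics/z.png

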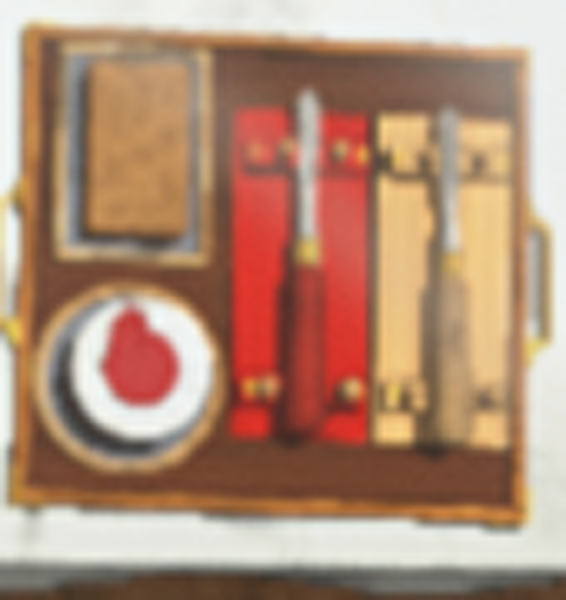

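```bash
python3 -c "
from station import robot
print(robot.hand_in())"
```

```text
the job is handed in; nothing more can be done
None
```

The kit is packed and handed in at about 37 s of the 112 s allowed: both gouges are on their own cradles, blades in the narrow dowels, and the cork block and red tin are in their wells. The last camera check agreed with this and showed the needle and black tin in place, but the hand-in returned no verdict.

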